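# Change over the core bottles in the viewing stand and set the magnifier

### The arm

A 7-joint arm with a two-finger parallel gripper is mounted at the origin on a cart in front of the work surface, level with it; the furniture and walls round the work are solid. World frame = base frame: x ahead of the robot, y to its left, z up, the work surface at z = 0. Lengths are in m, angles in rad, forces in N, time in s.
With the tool pointing down it reaches from about 0.4 to 0.85 m from the base axis. Payload 6.9 kg.
Tool frame: the origin (TCP) lies at the centre of the arm's flange, where the gripper is bolted on; the fingertips stand 173 mm ahead of it and the grasp point (between the pads) lies 155 mm ahead of it (bot.tip_extent is the distance from the TCP to the fingertips, in m); z points along the fingers, y is the line along which they close (so a half turn about z gives the same grasp; the last joint's range is limited). The gripper opens to 85 mm and grips with 20 to 120 N. Pads are 22 mm wide; open, the fingers measure 114 mm over their backs; the gripper's body (76 mm by 85 mm) begins 54 mm behind the grasp point. The pads swing forward as they close: fully open they stand 13 mm farther back than shut.
Start: joints at [0.105, 0.507, -0.238, 1.5, 0.126, 1.149, -0.155], TCP at [0.625, -0, 0.405] pointing down, gripper open.
Joint ranges: [-3.08, 3.08], [-0.24, 2.05], [-1.43, 1.35], [0, 2.5], [-1.52, 4.66], [0.17, 1.96], [-2.89, 2.89]. Speed limits (rad/s): [2.39, 2.39, 3.14, 3.14, 3.14, 3.14, 3.14].

### API

Orientations are given as a unit quaternion [x, y, z, w].
In Python, from station import telemetry, imaging, job, bot gives the robot as it stands.
- The arm moves only by the tool move_arm, never from a script. Its argument "increments" is one flat list of numbers, 7 for each row, row after row: the shift along the tool's x, y, z scaled (see below), then the turn, a rotation vector about the tool's x, y, z scaled (see below), then the opening, from 0 (shut) to 1 (fully open). A call has exactly 8 rows; each row is the pose to reach, as a shift and turn from the pose commanded when the call began, along the tool's axes at that moment; what a row does not reach only later rows make up. The controller multiplies each number of a shift by 100 mm and each number of a turn by 45 degrees. A row lasts 1/10 s, in which the tool goes at most 50 mm and 8.59 degrees, less where a joint would pass 70% of its speed; a pose out of reach is approached as far as the arm can. A call with a number of a shift or a turn outside -1 to 1 is refused whole. A call with a gripper value outside its range is refused whole. The fingers move at their own pace and stop on an object; "newtons" is the grip in N (left out, the last holds). Time passes only in rows, so rows that repeat a pose let the fingers close, or fill a call up. It gives the time, the measured TCP pose, the force, the opening and the grip force at its end, in the units of the state.
- telemetry.get_obs(): the state, without advancing time (a new reading comes with each control period).
- imaging.capture(name): name is "scene" or "side" or "wrist"; returns a dict with "pixels" (480x640x3 uint8, red, green, blue), "K" (3x3 intrinsics, pixels), "camera_from_world" (4x4, takes a point from world to camera coordinates); the wrist camera has in their place "hand_eye" (4x4, takes a point from camera to tool coordinates, whose origin is the TCP and whose axes are the flange's). Camera axes: x right, y down, z forward; pixel columns grow to the right and rows downward; lengths in m; the calibration is good to about 2 mm. The wrist camera is an equidistant fisheye: a pixel r from the principal point sees the ray r / f radians off the axis. A picture is of the moment at which its call begins: read the wrist's pose just before it. There is no depth.
- job.finish_job(): hands the job in; it is judged then, once.
Trained networks look in the newest picture that a camera, given by its name, has taken for a name from the list of things; names that differ only in an ending like _2 or _b are one class to them, and where a whole thing is asked for, a point or a joint stands for the part that bears it (a point fixed in the world has none). Each returns a list of dicts, best first, with "p" (0 to 1); they miss things now and then, are a little off and sometimes report something else, mostly with a low value. They report only what shows in the picture. A call takes as long as a camera call.
- imaging.search_frame(label, camera): "box" ([left, top, width, height] in pixels, round what is visible of it).
- imaging.cut_out(label, camera): "pixels" (480x640 bool, what is visible of it) and "box" ([left, top, width, height] in pixels, round what is visible of it).
- imaging.place_of(label, camera): "uv" ([column, row] in pixels: a listed point, or the origin of a listed thing).
The state is a dict: "clock": time; "qpos": joint angles; "qd": joint speeds; "joint_efforts": joint torques, N m; "ee_pos": TCP position; "eef_rot": TCP orientation; "ft_force": force on the tool from outside, world axes, zero at the start; "moment": the same for the moment, N m; "grip_width": opening from 0.0 (shut) to 1.0 (fully open); "grasp_force": force on a finger pad.
Only numpy, scipy, OpenCV 4.12 (cv2) and the standard library are available. Lean on these libraries where they do the work, as an engineer would, in place of code of your own. Each camera call takes 0.05 s, during which the arm holds its last target. There are 200 camera calls.

### The job

Change over the viewing stand for the next inspection: swing the magnifier well aside by its knob, take the bottle that was left in the stand out of its clip and bore and stand it in any empty cell of the crate, and put every bottle that waits in the crate into a bay of its own: foot first at a tilt into the bore, then straightened back until its neck snaps into the spring clip and it stands upright on the bore's floor. Then swing the magnifier back so that the lens is centred in front of the middle bay, tilt the lens to 45 degrees facing the front of the desk, and let go. Leave the loupe and the tape roll where they are.

Things in the scene. Friction and masses are not known exactly. Their poses are not given: they have to be found in the camera images.
- stand: viewing stand, fixed: base plate, aluminium block (78 x 232 mm, top 34 mm above the desk) with three vertical blind bores in a row, a rail with a spring clip over each bore, a magnifier on a post at left rear. Origin on the desk under the middle bore; x to the rear, y to its left along the bores, z up. Clips open to the front (-x). Rail 12 to 38 mm behind the bore axes, up to 108 mm high
- bay1 (a point): centre of the floor of the right-hand bore (stand y -70 mm), 12 mm above the desk; axes as the stand. Each bore: 42 mm in diameter, 22 mm deep. The clip over it bars the way from above: the foot goes in with the bottle's top leaning about 30 degrees to the front, then the bottle is straightened while it is lowered
- bay2 (a point): floor centre of the middle bore (stand y 0), as bay1. Each clip is centred over its bore, 98 mm above the desk: two sprung wire jaws 6 mm thick, flared mouth reaching 24 mm in front of the bore axis, narrowest gap 10 mm at 13 mm in front of the axis; about 5 N pushes a neck in or out
- bay3 (a point): floor centre of the left-hand bore (stand y +70 mm), as bay1. The base plate below is 175 x 315 mm, 10 mm thick
- swivel (a joint): swivel of the magnifier arm on the post, rad: 0 with the lens centred in front of the middle bay, growing as the lens swings to the front and on to the left (clockwise from above); range -0.5 to 2.1; stiff, stays where it is left. From about 1.2 the lens is clear of the bays.
- tilt (a joint): tilt of the lens about its side pivot, rad: 0 with the lens level, growing as its front edge with the handle goes down, so that the lens faces the front; range 0 to 1.3; stiff, stays where it is left
- post (a point): top of the magnifier post (16 mm in diameter), on the swivel axis, 215 mm above the desk (the black hub on it rises to 241 mm)
- swivel_knob (a point): middle of the upright round black knob at the elbow of the magnifier arm (16 mm in diameter, 34 mm tall, its middle 266 mm above the desk and 151 mm from the swivel axis): grip it to swing the arm
- lens (a point): centre of the round lens (120 mm over its black rim, 10 mm thick), on the tilt axis, 225 mm above the desk. The tilt axis is the y axis of the stand when swivel is 0, and turns with the arm.
- tilt_grip (a point): grip point on the round black handle (13 mm in diameter, 45 mm long) that sticks straight out of the lens rim: 98 mm from the tilt axis, the handle's end 15 mm further out; in front of the lens when swivel is 0
- bottle1: sealed glass bottle, 148 mm tall, grey rock core inside; foot 34 mm in diameter up to 48 mm, shoulder to 62 mm, neck 16 mm in diameter, round black cap 28 mm in diameter from 108 to 148 mm; 0.16 kg. Origin: centre of its underside, z along the bottle to the cap. Waits in a cell of the crate; two or three are there
- bottle2: another bottle like bottle1 (None when absent)
- bottle3: another bottle like bottle1 (None when absent)
- neck1 (a point): point on the axis of bottle1, in its neck, 86 mm above its underside; level with the clip when the bottle is home
- neck2 (a point): point on the axis of bottle2, in its neck, 86 mm above its underside; level with the clip when the bottle is home
- neck3 (a point): point on the axis of bottle3, in its neck, 86 mm above its underside; level with the clip when the bottle is home
- seen1: bottle of the same make and size as bottle1, already inspected, standing clipped in a bay at the start; one of seen1 to seen3 is there, in bay1, bay2 or bay3 (the others None). Origin: centre of its underside
- seen2: bottle of the same make and size as bottle1, already inspected, standing clipped in a bay at the start; one of seen1 to seen3 is there, in bay1, bay2 or bay3 (the others None). Origin: centre of its underside
- seen3: bottle of the same make and size as bottle1, already inspected, standing clipped in a bay at the start; one of seen1 to seen3 is there, in bay1, bay2 or bay3 (the others None). Origin: centre of its underside
- crate: grey open crate, fixed on the desk right of the stand: 62 x 230 mm, 62 mm tall, walls 6 mm, floor 6 mm thick, four cells of 50 x 50 mm in a row along its y, 56 mm apart. Origin: on the desk under its middle; x away from the robot, y to the left along the row (cells at y -84, -28, 28 and 84 mm)
- loupe: small black loupe, 35 mm wide and 31 mm tall, standing on the desk in front of the stand; bystander
- tape_2: roll of brown tape, 92 mm wide and 25 mm tall, lying on the desk in front of the stand; bystander

How it is judged:
By the outcome, as a careful person would: the job done as asked, in the order asked, and still so for the second after the job is handed in, with the robot touching nothing.
Of bottle1, bottle2, bottle3 only 2 to 3 are there at a start; the rules pass over those that are not, and their reading is None.
Of seen1, seen2, seen3 only 1 to 1 are there at a start; the rules pass over those that are not, and their reading is None.
At some moment in a run one of bottle1, bottle2, bottle3, seen1, seen2, seen3 may be knocked a few centimetres aside while the robot is not near it.
It also fails if it takes over 210 s, if anything falls off the work surface, if the arm or the gripper's body presses on something with over 40 N, if the wrist force passes 120 N, or if a joint passes its speed limit or range.

## Working session

There is one attempt and no reset: what is moved stays moved. The work goes in short steps, Python scripts to look and compute and a tool call to move; the robot and the scene stay as the last step left them, time stands still between calls to the robot, and variables do not carry over. Pictures are saved under pics/ and viewed, at most 14 in all, crops included, and the job is handed in when it is done.

Besides the shell and the picture viewer there is one more tool, called after "Request:" as name(argument=value, ...) on one line, values as JSON. move_arm: Moves the arm, as the interface text tells. Its arguments: {"type":"object","properties":{"increments":{"type":"array","items":{"type":"number","minimum":-1,"maximum":1}},"newtons":{"type":"number"}},"required":["increments"]}

```bash
ls; mkdir -p pics; cat > h.py <<'E'
import numpy as np,cv2
from scipy.spatial.transform import Rotation as R
from station import telemetry,imaging,job,bot
def snap(n,f=None):
    c=imaging.capture(n)
    if f: cv2.imwrite(f'pics/{f}.png',c['pixels'][:,:,::-1])
    return c
def ray(c,uv,T=None):
    K=np.array(c['K'])
    if 'camera_from_world' in c:
        M=np.linalg.inv(np.array(c['camera_from_world'])); d=np.linalg.inv(K)@[uv[0],uv[1],1]
    else:
        M=T@np.array(c['hand_eye']); x=(uv[0]-K[0,2])/K[0,0]; y=(uv[1]-K[1,2])/K[1,1]; r=np.hypot(x,y)+1e-9
        d=np.array([np.sin(r)*x/r,np.sin(r)*y/r,np.cos(r)])
    d=M[:3,:3]@d; return M[:3,3],d/np.linalg.norm(d)
def atz(o,d,z): return o+d*(z-o[2])/d[2]
def tri(rs):
    A=sum(np.eye(3)-np.outer(d,d) for o,d in rs); b=sum((np.eye(3)-np.outer(d,d))@o for o,d in rs)
    p=np.linalg.solve(A,b); return p,[np.linalg.norm(np.cross(p-o,d)) for o,d in rs]
def T():
    s=telemetry.get_obs(); M=np.eye(4); M[:3,:3]=R.from_quat(s['eef_rot']).as_matrix(); M[:3,3]=s['ee_pos']; return M
E
python3 - <<'E'
from h import *
s=telemetry.get_obs(); print({k:np.round(v,3) for k,v in s.items()}, R.from_quat(s['eef_rot']).as_matrix().round(3))
t=T(); C={n:snap(n,n+'0') for n in('scene','side','wrist')}
for l in ['bay1','bay2','bay3','post','swivel_knob','lens','tilt_grip','neck1','bottle1','seen1','crate','stand','loupe','tape_2']:
    for n in C:
        r=imaging.place_of(l,n)
        print(l,n,[(np.round(q['uv'],0).tolist(),round(q['p'],2)) for q in r[:4]])
for n in('scene','side'): print(np.linalg.inv(C[n]['camera_from_world']).round(2).tolist())
E
```

```text
pics
{'clock': np.float64(0.0), 'qpos': array([ 0.105,  0.508, -0.238,  1.501,  0.126,  1.149, -0.155]), 'qd': array([-0.001,  0.   , -0.001,  0.   ,  0.   , -0.001, -0.   ]), 'joint_efforts': array([ 1.0000e-03, -6.2059e+01, -2.1870e+00, -2.4966e+01,  1.2000e-02,
        1.2000e-02,  0.0000e+00]), 'ee_pos': array([ 0.625, -0.   ,  0.404]), 'eef_rot': array([ 0.707,  0.707, -0.001, -0.001]), 'ft_force': array([-0.238,  0.017, -0.965]), 'moment': array([0.058, 0.017, 0.018]), 'grasp_force': np.float64(0.0), 'grip_width': np.float64(1.0)} [[-0.     1.    -0.002]
 [ 1.     0.    -0.   ]
 [-0.    -0.002 -1.   ]]
bay1 scene [([274.0, 314.0], 0.91), ([255.0, 330.0], 0.78), ([298.0, 305.0], 0.68), ([378.0, 317.0], 0.16)]
bay1 side [([330.0, 286.0], 0.66), ([324.0, 268.0], 0.64)]
bay1 wrist [([287.0, 60.0], 0.87), ([286.0, 202.0], 0.68)]
bay2 scene [([274.0, 314.0], 0.91), ([255.0, 330.0], 0.78), ([298.0, 305.0], 0.68), ([378.0, 317.0], 0.16)]
bay2 side [([330.0, 286.0], 0.66), ([324.0, 268.0], 0.64)]
bay2 wrist [([287.0, 60.0], 0.87), ([286.0, 202.0], 0.68)]
bay3 scene [([274.0, 314.0], 0.9
[... 1149 characters left out ...]
0.57)]
crate side [([246.0, 318.0], 0.67), ([378.0, 398.0], 0.66), ([274.0, 165.0], 0.35)]
crate wrist [([224.0, 424.0], 0.8)]
stand scene [([274.0, 319.0], 0.74), ([390.0, 255.0], 0.71), ([397.0, 240.0], 0.26)]
stand side [([325.0, 272.0], 0.68)]
stand wrist [([288.0, 132.0], 0.63)]
loupe scene [([375.0, 316.0], 0.58)]
loupe side [([284.0, 342.0], 0.83)]
loupe wrist [([143.0, 292.0], 0.61)]
tape_2 scene [([357.0, 345.0], 0.97)]
tape_2 side [([249.0, 314.0], 0.76)]
tape_2 wrist []
[[-0.78, -0.27, 0.56, -0.08], [-0.62, 0.31, -0.72, 0.74], [0.02, -0.91, -0.41, 0.64], [0.0, 0.0, 0.0, 1.0]]
[[0.86, -0.28, 0.43, 0.1], [-0.51, -0.46, 0.73, -0.78], [-0.01, -0.84, -0.54, 0.72], [0.0, 0.0, 0.0, 1.0]]
```

```bash
python3 - <<'E'
import cv2,numpy as np
a,b,c=[cv2.imread(f'pics/{n}0.png') for n in('scene','side','wrist')]
A=cv2.resize(a[190:390,150:450],(800,533),interpolation=cv2.INTER_CUBIC);cv2.imwrite('pics/a.png',A)
B=cv2.resize(b[130:430,180:480],(600,600),interpolation=cv2.INTER_CUBIC);cv2.imwrite('pics/b.png',B)
E
```

```text
(no output)
```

View pics/a.png

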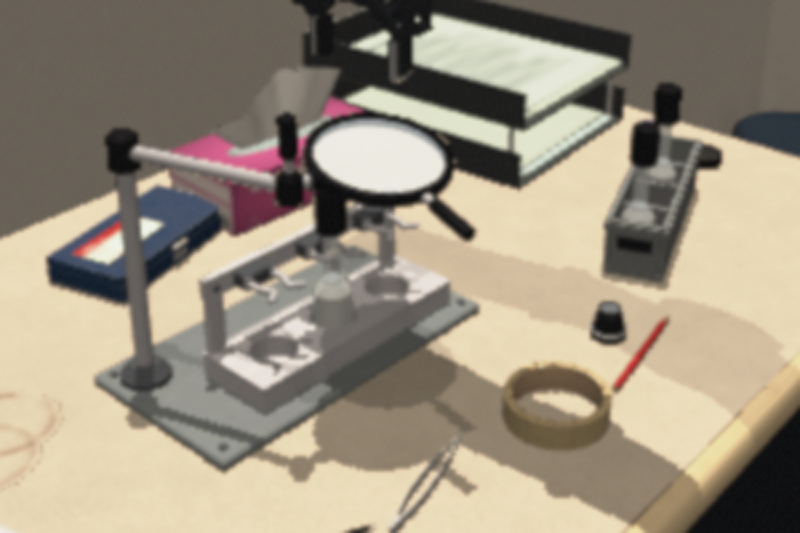

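View pics/b.png

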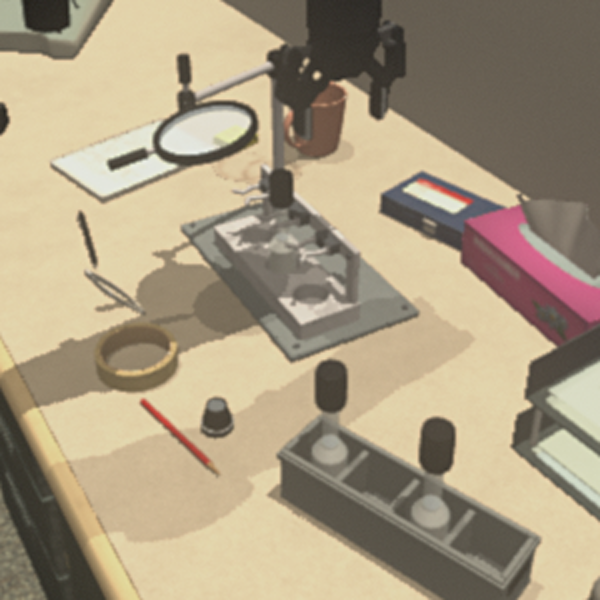

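View pics/wrist0.png

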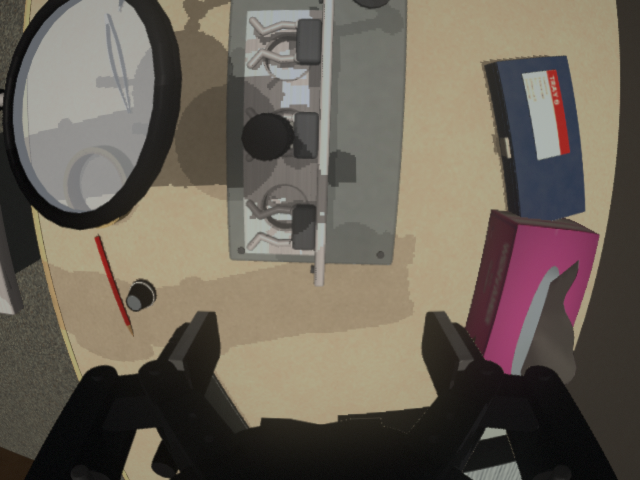

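Images show: the seen bottle in the middle bay (scene ≈ 274,315), empty outer bays, and two bottles in the crate (side ≈ 343,339 and 394,370: the left-end cell and the third one). The lens is in front of the stand, over the front-left.

```bash
python3 - <<'E'
from h import *
t=T(); C={n:snap(n) for n in('scene','side','wrist')}
def P(n,uv,z): return atz(*ray(C[n],uv,t),z).round(3)
for n in C:
    for l,z in [('bay1',.012),('seen1',.012),('bottle1',.006),('neck1',.092),('crate',0),('stand',0),('loupe',0),('tape_2',0),('post',.215),('swivel_knob',.266),('lens',.225)]:
        for q in imaging.place_of(l,n)[:4]:
            if q['p']>.5: print(n,l,np.round(q['uv']),P(n,q['uv'],z))
def tr(l):
    rs=[ray(C[n],r[0]['uv'],t) for n in C if (r:=imaging.place_of(l,n)) and r[0]['p']>.5]
    print(l,len(rs),*tri(rs))
for l in['post','swivel_knob','lens','tilt_grip','loupe','tape_2']: tr(l)
# crate corners side view (2x crop coords)
for u,v in [(278,457),(320,412),(537,538),(498,582)]: print('cratetop',P('side',(180+u/2,130+v/2),.062))
for u,v in [(230,262),(392,264)]: print('plate',P('wrist',(u,v),.01))
print('rail front', P('wrist',(323,20),.108),P('wrist',(318,285),.108))
print('plate front', P('wrist',(230,60),.01),P('wrist',(229,240),.01))
E
```

```text
scene bay1 [273. 312.] [0.607 0.065 0.012]
scene bay1 [254. 328.] [0.593 0.143 0.012]
scene bay1 [355. 344.] [0.378 0.042 0.012]
scene bay1 [297. 308.] [0.574 0.013 0.012]
scene seen1 [274. 315.] [0.597 0.074 0.012]
scene bottle1 [396. 268.] [ 0.501 -0.345  0.006]
scene neck1 [392. 257.] [ 0.464 -0.247  0.092]
scene neck1 [394. 241.] [ 0.514 -0.345  0.092]
scene crate [395. 276.] [ 0.482 -0.312  0.   ]
scene stand [277. 318.] [0.593 0.067 0.   ]
scene stand [380. 314.] [ 0.409 -0.114  0.   ]
scene loupe [378. 318.] [ 0.405 -0.098  0.   ]
scene tape_2 [355. 344.] [0.387 0.026 0.   ]
scene post [197. 250.] [0.671 0.22  0.215]
scene swivel_knob [255. 242.] [0.527 0.188 0.266]
scene lens [292. 249.] [0.512 0.099 0.225]
side bay1 [324. 268.] [0.598 0.07  0.012]
side bay1 [312. 255.] [0.6   0.138 0.012]
side bay1 [333. 285.] [0.581 0.001 0.012]
side seen1 [322. 270.] [0.59  0.065 0.012]
side bottle1 [344. 374.] [ 0.459 -0.238  0.006]
side bottle1 [394. 404.] [ 0.499 -0.342  0.006]
side neck1 [392. 405.] [ 0.447 -0.395  0.092]
side neck1 [331. 288.] [ 0.518 -0.094  0.092]
side neck1 [346. 3
[... 1247 characters left out ...]
0035967170916178376)]
tilt_grip 2 [0.4108358  0.12165071 0.21238825] [np.float64(0.0016627319961468779), np.float64(0.0016627319961469357)]
loupe 3 [ 0.40840895 -0.10267952 -0.00121775] [np.float64(0.002437612499490108), np.float64(0.0022809130743329277), np.float64(0.001344936419537406)]
tape_2 2 [ 0.37940511  0.02682988 -0.00191832] [np.float64(0.007363939311531979), np.float64(0.007363939311531955)]
cratetop [ 0.413 -0.226  0.062]
cratetop [ 0.476 -0.196  0.062]
cratetop [ 0.551 -0.415  0.062]
cratetop [ 0.495 -0.431  0.062]
plate [ 0.528 -0.061  0.01 ]
plate [ 0.701 -0.064  0.01 ]
rail front [0.627 0.157 0.108] [ 0.623 -0.043  0.108]
plate front [0.537 0.148 0.01 ] [ 0.529 -0.037  0.01 ]
```

```bash
cat > plan.py <<'E'
import numpy as np,json,sys
from scipy.spatial.transform import Rotation as R,Slerp
F='cmd.json'
def ori(tilt=0,yaw=0):
    """tilt: top leaning to the front of the stand (deg); yaw: world z (deg). tilt0,yaw0: tool y=+Y, tool x=-X"""
    return R.from_euler('z',yaw,degrees=True)*R.from_euler('y',-tilt,degrees=True)*R.from_matrix([[-1,0,0],[0,1,0],[0,0,-1]])
def load(): d=json.load(open(F)); return np.array(d['p']),R.from_quat(d['q'])
def plan(wps,save=True,dec=2,start=None):
    """wps: (grasp point, R, opening, rows)"""
    p,r=start or load(); rows=[]; g0=p+r.apply([0,0,.155]); r0=r
    for g,r1,op,n in wps:
        g=g0 if g is None else np.array(g,float); r1=r0 if r1 is None else r1
        s=Slerp([0,1],R.concatenate([r0,r1]))
        for k in range(1,n+1):
            a=k/n; rr=s(a); rows.append(((1-a)*g0+a*g-rr.apply([0,0,.155]),rr,op))
        g0,r0=g,r1
    while len(rows)%8: rows.append(rows[-1])
    lp,lr=p,r
    for i in range(0,len(rows),8):
        out=[]; mx=ma=0
        for q,rr,op in rows[i:i+8]:
            d=np.round(r.inv().apply(q-p)/.1,dec); t=np.round((r.inv()*rr).as_rotvec()/(np.pi/4),dec)
            out.append([*d,*t,op]); np_,nr=p+r.apply(d*.1),r*R.from_rotvec(t*np.pi/4)
            mx=max(mx,np.linalg.norm(np_-lp));ma=max(ma,np.degrees((lr.inv()*nr).magnitude())); lp,lr=np_,nr
            assert abs(d).max()<=1 and abs(t).max()<=1,(d,t)
        print(','.join(f'{x:g}' if x else '0' for o in out for x in o),f'   #step {mx*1e3:.0f}mm {ma:.1f}deg')
        p,r=lp,lr
    if save: json.dump({'p':p.tolist(),'q':r.as_quat().tolist()},open(F,'w'))
    print('end grasp',(p+r.apply([0,0,.155])).round(4))
E
python3 - <<'E'
from plan import *
r=R.from_matrix([[0,1,0],[1,0,0],[0,0,-1]])
plan([([.59,.06,.325],ori(0,-50),1,8),([.54,.14,.325],ori(),1,7)],start=(np.array([.625,0,.405]),r))
E
```

```text
0.07,-0.04,-0.09,0,0,-0.11,1,0.15,-0.09,-0.19,0,0,-0.22,1,0.22,-0.13,-0.28,0,0,-0.33,1,0.3,-0.18,-0.37,0,0,-0.44,1,0.37,-0.22,-0.47,0,0,-0.56,1,0.45,-0.26,-0.56,0,0,-0.67,1,0.52,-0.31,-0.66,0,0,-0.78,1,0.6,-0.35,-0.75,0,0,-0.89,1    #step 14mm 5.4degTraceback (most recent call last):
  File "<stdin>", line 3, in <module>
  File "plan.py", line 25, in plan
    assert abs(d).max()<=1 and abs(t).max()<=1,(d,t)
           ^^^^^^^^^^^^^^^^^^^^^^^^^^^^^^^^^^^
AssertionError: (array([0.93, 0.13, 0.  ]), array([ 0.  ,  0.  , -1.11]))
```

```bash
python3 - <<'E'
from plan import *
r=R.from_matrix([[0,1,0],[1,0,0],[0,0,-1]])
plan([([.59,.06,.325],ori(0,-45),1,8),([.54,.14,.325],ori(),1,7)],start=(np.array([.625,0,.405]),r))
E
```

```text
0.07,-0.04,-0.09,0,0,-0.13,1,0.15,-0.09,-0.19,0,0,-0.25,1,0.22,-0.13,-0.28,0,0,-0.37,1,0.3,-0.18,-0.37,0,0,-0.5,1,0.37,-0.22,-0.47,0,0,-0.63,1,0.45,-0.26,-0.56,0,0,-0.75,1,0.52,-0.31,-0.66,0,0,-0.88,1,0.6,-0.35,-0.75,0,0,-1,1    #step 14mm 5.9deg
0.13,0.03,0,0,0,-0.14,1,0.26,0.06,0,0,0,-0.29,1,0.39,0.09,0,0,0,-0.43,1,0.53,0.12,0,0,0,-0.57,1,0.66,0.15,0,0,0,-0.71,1,0.79,0.18,0,0,0,-0.86,1,0.92,0.21,0,0,0,-1,1,0.92,0.21,0,0,0,-1,1    #step 14mm 6.8deg
end grasp [0.5398 0.1399 0.325 ]
```

Request:
move_arm(increments=[0.07,-0.04,-0.09,0,0,-0.13,1,0.15,-0.09,-0.19,0,0,-0.25,1,0.22,-0.13,-0.28,0,0,-0.37,1,0.3,-0.18,-0.37,0,0,-0.5,1,0.37,-0.22,-0.47,0,0,-0.63,1,0.45,-0.26,-0.56,0,0,-0.75,1,0.52,-0.31,-0.66,0,0,-0.88,1,0.6,-0.35,-0.75,0,0,-1,1])

```text
clock: 5.75
ee_pos: [0.5897, 0.0601, 0.4802]
eef_rot: [0.381, 0.925, -0.0, 0.0]
ft_force: [1.2, -0.8, -0.1]
grip_width: 1.001
grasp_force: 0.0
```

Request:
move_arm(increments=[0.13,0.03,0,0,0,-0.14,1,0.26,0.06,0,0,0,-0.29,1,0.39,0.09,0,0,0,-0.43,1,0.53,0.12,0,0,0,-0.57,1,0.66,0.15,0,0,0,-0.71,1,0.79,0.18,0,0,0,-0.86,1,0.92,0.21,0,0,0,-1,1,0.92,0.21,0,0,0,-1,1])

```text
clock: 6.55
ee_pos: [0.5388, 0.1415, 0.48]
eef_rot: [-0.002, 1.0, 0.001, 0.0]
ft_force: [-0.2, 0.0, 0.4]
grip_width: 1.002
grasp_force: 0.0
```

```bash
python3 - <<'E'
from h import *
t=T(); print(t.round(4).tolist()); C={n:snap(n,n+'1') for n in('scene','side','wrist')}
print(C['wrist']['hand_eye'],C['wrist']['K'])
for l,z in [('swivel_knob',.266),('post',.215),('lens',.225)]:
    for n in C:
        for q in imaging.place_of(l,n)[:2]:
            if q['p']>.4: print(n,l,np.round(q['uv']),q['p'],atz(*ray(C[n],q['uv'],t),z).round(3))
E
```

```text
[[-1.0, -0.0045, 0.0, 0.5388], [-0.0045, 1.0, 0.001, 0.1415], [-0.0, 0.001, -1.0, 0.48], [0.0, 0.0, 0.0, 1.0]]
[[-1.25461647e-04 -9.49772505e-01 -3.12941165e-01  8.00812657e-02]
 [ 9.99999766e-01  9.12325757e-05 -6.77800921e-04 -7.45279761e-04]
 [ 6.72307107e-04 -3.12941177e-01  9.49772271e-01  2.96225004e-02]
 [ 0.00000000e+00  0.00000000e+00  0.00000000e+00  1.00000000e+00]] [[371.64829954   0.         320.57470551]
 [  0.         371.64829954 243.86238604]
 [  0.           0.           1.        ]]
scene swivel_knob [254. 243.] 0.82 [0.525 0.192 0.266]
scene swivel_knob [389. 259.] 0.63 [0.291 0.078 0.266]
side swivel_knob [272. 168.] 0.88 [0.516 0.159 0.266]
wrist swivel_knob [400. 255.] 0.94 [0.526 0.184 0.266]
wrist swivel_knob [419. 395.] 0.44 [0.625 0.206 0.266]
scene post [195. 249.] 0.72 [0.679 0.218 0.215]
side post [320. 167.] 0.76 [0.67  0.211 0.215]
side post [282. 195.] 0.5 [0.519 0.122 0.215]
wrist post [422. 396.] 0.58 [0.672 0.228 0.215]
scene lens [322. 272.] 0.54 [0.401 0.136 0.225]
side lens [283. 195.] 0.88 [0.513 0.1   0.225]
wrist lens [261. 208.] 0.77 [0.51  0.103 0.225]
```

View pics/wrist1.png

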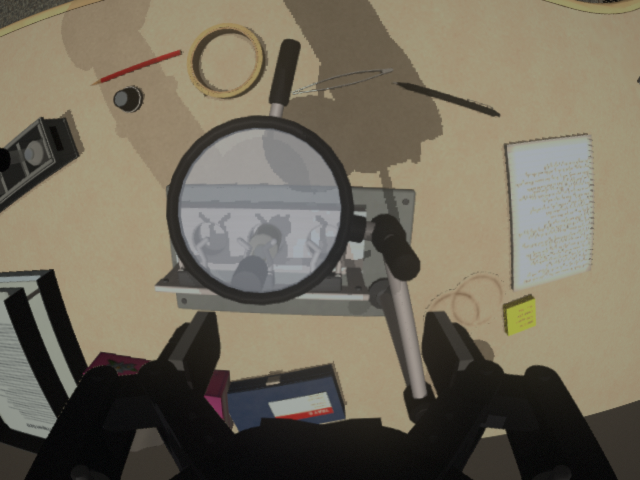

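The wrist view shows the magnifier: lens centre ≈ (261,208), knob ≈ (397,250), post hub ≈ (422,396), handle towards the front. Plan the swing.

```bash
python3 - <<'E'
from plan import *
c=np.array([.672,.228])
def K(a,r=.152): return [*(c+r*np.array([np.cos(np.radians(a)),np.sin(np.radians(a))])),.270]
k=[.526,.184,.270]
plan([([.526,.184,.325],ori(),1,3),(k,ori(),1,4),(None,None,1,1),(None,None,0,8)])
A=np.linspace(196.8,125.5,23)[1:]
plan([(K(a),ori(0,-40*(196.8-a)/71.3),0,1) for a in A],dec=2)
E
```

```text
0.05,0.15,0,0,0,0,1,0.09,0.29,0,0,0,0,1,0.14,0.44,0,0,0,0,1,0.14,0.44,0.14,0,0,0,1,0.14,0.44,0.28,0,0,0,1,0.14,0.44,0.41,0,0,0,1,0.14,0.44,0.55,0,0,0,1,0.14,0.44,0.55,0,0,0,1    #step 16mm 0.0deg
0,0,0,0,0,0,0,0,0,0,0,0,0,0,0,0,0,0,0,0,0,0,0,0,0,0,0,0,0,0,0,0,0,0,0,0,0,0,0,0,0,0,0,0,0,0,0,0,0,0,0,0,0,0,0,0    #step 0mm 0.0deg
end grasp [0.5258 0.1839 0.27  ]
0.02,0.08,0,0,0,0.04,0,0.03,0.17,0,0,0,0.08,0,0.05,0.25,0,0,0,0.12,0,0.05,0.34,0,0,0,0.16,0,0.06,0.43,0,0,0,0.2,0,0.06,0.51,0,0,0,0.24,0,0.05,0.6,0,0,0,0.28,0,0.04,0.68,0,0,0,0.32,0    #step 9mm 1.8deg
0,0.09,0,0,0,0.04,0,0.01,0.17,0,0,0,0.08,0,0,0.26,0,0,0,0.12,0,-0.01,0.35,0,0,0,0.16,0,-0.02,0.43,0,0,0,0.21,0,-0.04,0.51,0,0,0,0.25,0,-0.06,0.6,0,0,0,0.29,0,-0.09,0.68,0,0,0,0.33,0    #step 9mm 2.3deg
-0.01,0.08,0,0,0,0.04,0,-0.03,0.17,0,0,0,0.08,0,-0.05,0.25,0,0,0,0.12,0,-0.08,0.33,0,0,0,0.16,0,-0.11,0.41,0,0,0,0.2,0,-0.14,0.49,0,0,0,0.24,0,-0.14,0.49,0,0,0,0.24,0,-0.14,0.49,0,0,0,0.24,0    #step 9mm 1.8deg
end grasp [0.5836 0.3514 0.27  ]
```

Request:
move_arm(increments=[0.05,0.15,0,0,0,0,1,0.09,0.29,0,0,0,0,1,0.14,0.44,0,0,0,0,1,0.14,0.44,0.14,0,0,0,1,0.14,0.44,0.28,0,0,0,1,0.14,0.44,0.41,0,0,0,1,0.14,0.44,0.55,0,0,0,1,0.14,0.44,0.55,0,0,0,1])

```text
clock: 7.95
ee_pos: [0.5252, 0.1843, 0.4229]
eef_rot: [-0.0, 1.0, -0.0, -0.002]
ft_force: [-0.2, -0.4, 0.1]
grip_width: 0.999
grasp_force: 0.0
```

Request:
move_arm(increments=[0,0,0,0,0,0,0,0,0,0,0,0,0,0,0,0,0,0,0,0,0,0,0,0,0,0,0,0,0,0,0,0,0,0,0,0,0,0,0,0,0,0,0,0,0,0,0,0,0,0,0,0,0,0,0,0], newtons=30)

```text
clock: 8.75
ee_pos: [0.5258, 0.1838, 0.425]
eef_rot: [0.0, 1.0, -0.0, 0.0]
ft_force: [-1.7, -1.0, 5.1]
grip_width: 0.176
grasp_force: 29.4
```

Request:
move_arm(increments=[0.02,0.08,0,0,0,0.04,0,0.03,0.17,0,0,0,0.08,0,0.05,0.25,0,0,0,0.12,0,0.05,0.34,0,0,0,0.16,0,0.06,0.43,0,0,0,0.2,0,0.06,0.51,0,0,0,0.24,0,0.05,0.6,0,0,0,0.28,0,0.04,0.68,0,0,0,0.32,0])

```text
clock: 9.55
ee_pos: [0.5223, 0.2516, 0.425]
eef_rot: [0.127, 0.992, -0.0, 0.001]
ft_force: [1.2, -3.9, 4.7]
grip_width: 0.171
grasp_force: 29.5
```

Gripped (15 mm), low forces. Continue the swing.

Request:
move_arm(increments=[0,0.09,0,0,0,0.04,0,0.01,0.17,0,0,0,0.08,0,0,0.26,0,0,0,0.12,0,-0.01,0.35,0,0,0,0.16,0,-0.02,0.43,0,0,0,0.21,0,-0.04,0.51,0,0,0,0.25,0,-0.06,0.6,0,0,0,0.29,0,-0.09,0.68,0,0,0,0.33,0])

```text
clock: 10.35
ee_pos: [0.5485, 0.3146, 0.425]
eef_rot: [0.254, 0.967, -0.001, 0.001]
ft_force: [3.3, -4.4, 4.4]
grip_width: 0.178
grasp_force: 29.5
```

Request:
move_arm(increments=[-0.01,0.08,0,0,0,0.04,0,-0.03,0.17,0,0,0,0.08,0,-0.05,0.25,0,0,0,0.12,0,-0.08,0.33,0,0,0,0.16,0,-0.11,0.41,0,0,0,0.2,0,-0.14,0.49,0,0,0,0.24,0,-0.14,0.49,0,0,0,0.24,0,-0.14,0.49,0,0,0,0.24,0])

```text
clock: 11.15
ee_pos: [0.5848, 0.3504, 0.4251]
eef_rot: [0.344, 0.939, -0.0, 0.001]
ft_force: [2.5, -3.6, 4.5]
grip_width: 0.174
grasp_force: 29.5
```

```bash
python3 - <<'E'
from plan import *
p,r=load(); g=p+r.apply([0,0,.155])
plan([(None,None,1,4),([*g[:2],.335],None,.6,4)])
plan([([.55,.25,.335],ori(0,-15),.5,8),([.56,.16,.30],ori(),.5,7)])
E
```

```text
0,0,0,0,0,0,1,0,0,0,0,0,0,1,0,0,0,0,0,0,1,0,0,0,0,0,0,1,0,0,-0.16,0,0,0,0.6,0,0,-0.32,0,0,0,0.6,0,0,-0.49,0,0,0,0.6,0,0,-0.65,0,0,0,0.6    #step 17mm 0.0deg
end grasp [0.5836 0.3514 0.335 ]
-0.05,-0.12,0,0,0,-0.07,0.5,-0.1,-0.25,0,0,0,-0.14,0.5,-0.15,-0.37,0,0,0,-0.21,0.5,-0.2,-0.5,0,0,0,-0.28,0.5,-0.25,-0.62,0,0,0,-0.35,0.5,-0.3,-0.74,0,0,0,-0.42,0.5,-0.35,-0.87,0,0,0,-0.49,0.5,-0.4,-0.99,0,0,0,-0.56,0.5    #step 14mm 3.2deg
-0.04,-0.12,0.05,0,0,-0.04,0.5,-0.09,-0.24,0.1,0,0,-0.09,0.5,-0.14,-0.36,0.15,0,0,-0.14,0.5,-0.18,-0.48,0.2,0,0,-0.19,0.5,-0.23,-0.6,0.25,0,0,-0.23,0.5,-0.28,-0.72,0.3,0,0,-0.28,0.5,-0.32,-0.84,0.35,0,0,-0.33,0.5,-0.32,-0.84,0.35,0,0,-0.33,0.5    #step 14mm 2.3deg
end grasp [0.5599 0.1605 0.3   ]
```

Request:
move_arm(increments=[0,0,0,0,0,0,1,0,0,0,0,0,0,1,0,0,0,0,0,0,1,0,0,0,0,0,0,1,0,0,-0.16,0,0,0,0.6,0,0,-0.32,0,0,0,0.6,0,0,-0.49,0,0,0,0.6,0,0,-0.65,0,0,0,0.6])

```text
clock: 11.95
ee_pos: [0.5835, 0.3515, 0.4904]
eef_rot: [0.342, 0.94, 0.0, -0.0]
ft_force: [0.8, 0.5, -0.5]
grip_width: 0.599
grasp_force: 0.0
```

Request:
move_arm(increments=[-0.05,-0.12,0,0,0,-0.07,0.5,-0.1,-0.25,0,0,0,-0.14,0.5,-0.15,-0.37,0,0,0,-0.21,0.5,-0.2,-0.5,0,0,0,-0.28,0.5,-0.25,-0.62,0,0,0,-0.35,0.5,-0.3,-0.74,0,0,0,-0.42,0.5,-0.35,-0.87,0,0,0,-0.49,0.5,-0.4,-0.99,0,0,0,-0.56,0.5])

```text
clock: 12.75
ee_pos: [0.5502, 0.2494, 0.4896]
eef_rot: [0.128, 0.992, 0.0, -0.0]
ft_force: [0.1, -0.7, 0.2]
grip_width: 0.497
grasp_force: 0.0
```

Request:
move_arm(increments=[-0.04,-0.12,0.05,0,0,-0.04,0.5,-0.09,-0.24,0.1,0,0,-0.09,0.5,-0.14,-0.36,0.15,0,0,-0.14,0.5,-0.18,-0.48,0.2,0,0,-0.19,0.5,-0.23,-0.6,0.25,0,0,-0.23,0.5,-0.28,-0.72,0.3,0,0,-0.28,0.5,-0.32,-0.84,0.35,0,0,-0.33,0.5,-0.32,-0.84,0.35,0,0,-0.33,0.5])

```text
clock: 13.55
ee_pos: [0.5602, 0.1585, 0.4539]
eef_rot: [0.001, 1.0, -0.001, -0.001]
ft_force: [-0.5, -0.4, -0.2]
grip_width: 0.497
grasp_force: 0.0
```

```bash
python3 - <<'E'
from h import *
t=T(); C={n:snap(n,n+'2') for n in('side','wrist')}
for l,z in [('bay1',.012),('seen1',.012),('neck1',.098),('lens',.225),('post',.215)]:
    for n in C:
        for q in imaging.place_of(l,n)[:3]:
            if q['p']>.4: print(n,l,np.round(q['uv']),round(q['p'],2),atz(*ray(C[n],q['uv'],t),z).round(4))
E
```

```text
side bay1 [334. 288.] 0.97 [ 0.5784 -0.0078  0.012 ]
side bay1 [308. 256.] 0.87 [0.5916 0.1405 0.012 ]
side bay1 [323. 271.] 0.66 [0.5895 0.0626 0.012 ]
wrist bay1 [192. 225.] 0.84 [0.5913 0.0021 0.012 ]
wrist bay1 [246. 229.] 0.64 [0.5966 0.0692 0.012 ]
side seen1 [322. 269.] 0.66 [0.5934 0.0721 0.012 ]
wrist seen1 [246. 225.] 0.55 [0.5917 0.0703 0.012 ]
side neck1 [393. 373.] 0.82 [ 0.4846 -0.3477  0.098 ]
side neck1 [345. 339.] 0.81 [ 0.4598 -0.2395  0.098 ]
side lens [239. 161.] 0.8 [0.5022 0.3319 0.225 ]
wrist lens [592. 187.] 0.61 [0.5065 0.336  0.225 ]
side post [318. 160.] 0.78 [0.6866 0.2469 0.215 ]
```

View pics/wrist2.png

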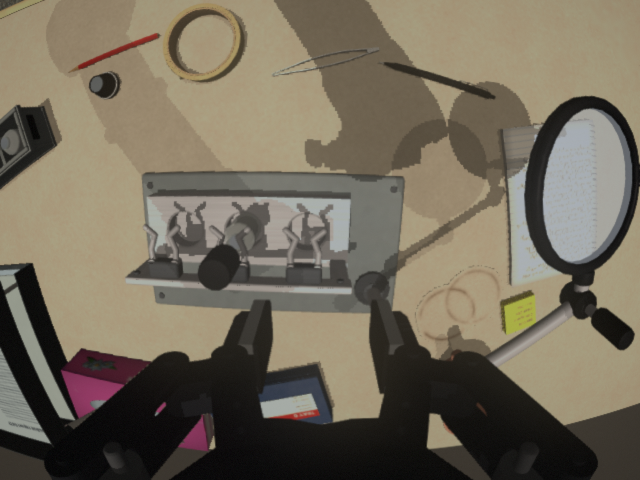

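```bash
cat >> h.py <<'E'
def proj(c,P,T=None):
    P=np.atleast_2d(P); K=np.array(c['K'])
    M=np.array(c['camera_from_world']) if 'camera_from_world' in c else np.linalg.inv(T@np.array(c['hand_eye']))
    q=P@M[:3,:3].T+M[:3,3]
    if 'camera_from_world' in c: u=q[:,:2]/q[:,2:]
    else:
        r=np.hypot(q[:,0],q[:,1]); u=q[:,:2]/r[:,None]*np.arctan2(r,q[:,2])[:,None]
    return u*[K[0,0],K[1,1]]+K[:2,2]
def circ(x,y,z,r):
    a=np.linspace(0,2*np.pi,60); return np.c_[x+r*np.cos(a),y+r*np.sin(a),0*a+z]
def draw(im,c,P,T,k,o,col=(0,0,255)):
    cv2.polylines(im,[np.round((proj(c,P,T)-o)*k).astype(int)],False,col,1)
E
python3 - <<'E'
from h import *
t=T(); c=snap('wrist'); s=snap('side')
S=np.array([.593,.0715]); yaw=-.010; Ry=np.array([[np.cos(yaw),-np.sin(yaw)],[np.sin(yaw),np.cos(yaw)]])
def W(x,y): return S+Ry@[x,y]
out=[]
for cam,box,k in((c,(130,160,290,165),2.7),(s,(280,200,130,120),4)):
    o=np.array(box[:2]); im=cam['pixels'][box[1]:box[1]+box[3],box[0]:box[0]+box[2],::-1]
    im=cv2.resize(im,None,fx=k,fy=k,interpolation=cv2.INTER_CUBIC)
    for y in(-.07,0,.07): draw(im,cam,circ(*W(0,y),.034,.021),t,k,o)
    draw(im,cam,circ(*W(0,0),.160,.014),t,k,o,(0,255,0))
    q=[W(-.039,-.116),W(.039,-.116),W(.039,.116),W(-.039,.116),W(-.039,-.116)]
    draw(im,cam,[[*a,.034] for a in q],t,k,o,(255,0,0))
    draw(im,cam,[[*W(.012,-.11),.108],[*W(.012,.11),.108]],t,k,o,(0,255,255))
    out.append(im)
cv2.imwrite('pics/ov_w.png',out[0]); cv2.imwrite('pics/ov_s.png',out[1])
E
```

```text
(no output)
```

View pics/ov_w.png

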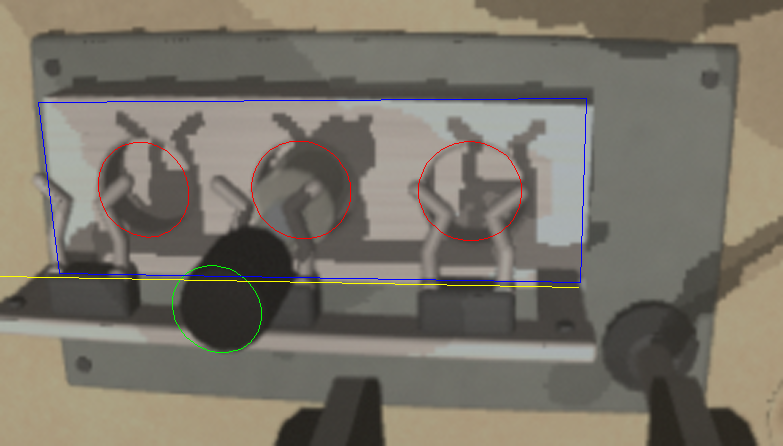

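View pics/ov_s.png

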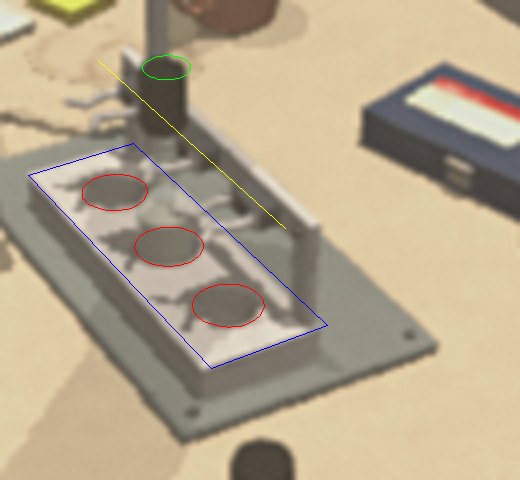

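```bash
cat >> plan.py <<'E'
S=np.array([.5925,.0725]); YAW=-.6
H=.130
def foot(x,z,th,y):
    """stand-frame foot centre (mm), tilt deg, bay y (mm) -> grasp point, R"""
    a=np.radians(th); c=np.radians(YAW)
    px,pz=x/1e3-H*np.sin(a),z/1e3+H*np.cos(a)
    return [S[0]+px*np.cos(c)-y/1e3*np.sin(c),S[1]+px*np.sin(c)+y/1e3*np.cos(c),pz],ori(th,YAW)
def seq(L,y,op): return [(*foot(x,z,th,y),op,n) for x,z,th,n in L]
INS=[(-40,60,40),(-6,48,40),(5,33,40),(4.9,25.5,30),(3.4,20.8,20),(2,17,10),(0,12.5,0)]
E
python3 - <<'E'
from plan import *
plan([([.5925,.0725,.215],ori(0,YAW),.5,8)])
plan([([.5925,.0725,.142],ori(0,YAW),.5,5),(None,None,0,3)])
plan([(None,None,0,5)]+seq([(0,13.5,0,3),(2,17,10,5),(3.4,21,20,5),(4.9,26,30,5),(5,34,40,5),(-6,48,40,3),(-45,62,40,5),(-70,120,40,4)],0,0))
E
```

```text
-0.04,-0.11,0.11,0,0,0,0.5,-0.08,-0.22,0.21,0,0,0,0.5,-0.12,-0.33,0.32,0,0,0,0.5,-0.16,-0.44,0.43,0,0,0.01,0.5,-0.2,-0.55,0.53,0,0,0.01,0.5,-0.24,-0.66,0.64,0,0,0.01,0.5,-0.29,-0.77,0.74,0,0,0.01,0.5,-0.33,-0.88,0.85,0,0,0.01,0.5    #step 16mm 0.5deg
end grasp [0.5929 0.0725 0.215 ]
0,0,0.15,0,0,0,0.5,0,0,0.29,0,0,0,0.5,0,0,0.44,0,0,0,0.5,0,0,0.58,0,0,0,0.5,0,0,0.73,0,0,0,0.5,0,0,0.73,0,0,0,0,0,0,0.73,0,0,0,0,0,0,0.73,0,0,0,0    #step 15mm 0.0deg
end grasp [0.5929 0.0725 0.142 ]
0,0,0,0,0,0,0,0,0,0,0,0,0,0,0,0,0,0,0,0,0,0,0,0,0,0,0,0,0,0,0,0,0,0,0,0,0,0,0,0,0,0,0,0,-0.01,0,0,0,0,0,0,-0.02,0,0,0,0    #step 1mm 0.0deg
0.1,0,0,0,-0.04,0,0,0.19,0,0,0,-0.09,0,0,0.29,0,0,0,-0.13,0,0,0.38,0,0.01,0,-0.18,0,0,0.48,0,0.01,0,-0.22,0,0,0.57,0,0.03,0,-0.27,0,0,0.67,0,0.04,0,-0.31,0,0,0.76,0,0.06,0,-0.36,0,0    #step 10mm 2.3deg
0.09,0,-0.01,0,-0.04,0,0,0.19,0,-0.01,0,-0.08,0,0,0.28,0,-0.01,0,-0.13,0,0,0.37,0,0,0,-0.17,0,0,0.47,0,0,0,-0.22,0,0,0.56,0,0.01,0,-0.26,0,0,0.65,0,0.02,0,-0.31,0,0,0.74,0,0.03,0,-0.35,0,0    #step 10mm 2.2deg
0.09,0,-0.01,0,-0.05,0,0,0.18,0,-0.02,0,-0.09,0,0,0.28,0,-0.02,0,-0.13,0,0,0.37,0,-0.03,0,-0.18,0,0,0.37,0,-0.08,0,-0.18,0,0,0.38,0,-0.14,0,-0.18,0,0,0.38,0,-0.2,0,-0.18,0,0,0.44,0,-0.27,0,-0.18,0,0    #step 10mm 2.3deg
0.04,0.01,-0.07,0,0,0,0,0.08,0.01,-0.14,0,0,0,0,0.12,0.01,-0.21,0,0,0,0,0.16,0.01,-0.28,0,0,0,0,0.12,0.01,-0.43,0,0,0,0,0.07,0.01,-0.59,0,0,0,0,0.03,0.01,-0.74,0,0,0,0,-0.02,0.01,-0.89,0,0,0,0    #step 17mm 0.0deg
end grasp [0.4391 0.0747 0.2199]
```

Request:
move_arm(increments=[-0.04,-0.11,0.11,0,0,0,0.5,-0.08,-0.22,0.21,0,0,0,0.5,-0.12,-0.33,0.32,0,0,0,0.5,-0.16,-0.44,0.43,0,0,0.01,0.5,-0.2,-0.55,0.53,0,0,0.01,0.5,-0.24,-0.66,0.64,0,0,0.01,0.5,-0.29,-0.77,0.74,0,0,0.01,0.5,-0.33,-0.88,0.85,0,0,0.01,0.5])

```text
clock: 15.05
ee_pos: [0.5934, 0.0715, 0.3688]
eef_rot: [0.004, 1.0, 0.0, 0.0]
ft_force: [0.2, -0.9, 0.6]
grip_width: 0.499
grasp_force: 0.0
```

Request:
move_arm(increments=[0,0,0.15,0,0,0,0.5,0,0,0.29,0,0,0,0.5,0,0,0.44,0,0,0,0.5,0,0,0.58,0,0,0,0.5,0,0,0.73,0,0,0,0.5,0,0,0.73,0,0,0,0,0,0,0.73,0,0,0,0,0,0,0.73,0,0,0,0], newtons=60)

```text
clock: 15.85
ee_pos: [0.593, 0.0727, 0.2971]
eef_rot: [0.004, 1.0, 0.0, 0.0]
ft_force: [0.6, 0.4, -2.3]
grip_width: 0.309
grasp_force: 58.9
```

Request:
move_arm(increments=[0,0,0,0,0,0,0,0,0,0,0,0,0,0,0,0,0,0,0,0,0,0,0,0,0,0,0,0,0,0,0,0,0,0,0,0,0,0,0,0,0,0,0,0,-0.01,0,0,0,0,0,0,-0.02,0,0,0,0])

```text
clock: 16.65
ee_pos: [0.5929, 0.0725, 0.2987]
eef_rot: [0.004, 1.0, 0.0, -0.0]
ft_force: [0.5, 0.9, -2.8]
grip_width: 0.316
grasp_force: 58.9
```

Request:
move_arm(increments=[0.1,0,0,0,-0.04,0,0,0.19,0,0,0,-0.09,0,0,0.29,0,0,0,-0.13,0,0,0.38,0,0.01,0,-0.18,0,0,0.48,0,0.01,0,-0.22,0,0,0.57,0,0.03,0,-0.27,0,0,0.67,0,0.04,0,-0.31,0,0,0.76,0,0.06,0,-0.36,0,0])

```text
clock: 17.45
ee_pos: [0.516, 0.0735, 0.2926]
eef_rot: [0.004, 0.99, -0.0, 0.141]
ft_force: [0.7, 1.2, -3.4]
grip_width: 0.313
grasp_force: 59.2
```

Request:
move_arm(increments=[0.09,0,-0.01,0,-0.04,0,0,0.19,0,-0.01,0,-0.08,0,0,0.28,0,-0.01,0,-0.13,0,0,0.37,0,0,0,-0.17,0,0,0.47,0,0,0,-0.22,0,0,0.56,0,0.01,0,-0.26,0,0,0.65,0,0.02,0,-0.31,0,0,0.74,0,0.03,0,-0.35,0,0])

```text
clock: 18.25
ee_pos: [0.4582, 0.073, 0.2733]
eef_rot: [0.003, 0.968, -0.009, 0.249]
ft_force: [4.5, 9.0, -6.1]
grip_width: 0.314
grasp_force: 61.4
```

Request:
move_arm(increments=[0.09,0,-0.01,0,-0.05,0,0,0.18,0,-0.02,0,-0.09,0,0,0.28,0,-0.02,0,-0.13,0,0,0.37,0,-0.03,0,-0.18,0,0,0.37,0,-0.08,0,-0.18,0,0,0.38,0,-0.14,0,-0.18,0,0,0.38,0,-0.2,0,-0.18,0,0,0.44,0,-0.27,0,-0.18,0,0])

```text
clock: 19.05
ee_pos: [0.4077, 0.0705, 0.2766]
eef_rot: [0.006, 0.949, -0.014, 0.316]
ft_force: [-0.3, 0.6, -2.5]
grip_width: 0.314
grasp_force: 59.7
```

Request:
move_arm(increments=[0.04,0.01,-0.07,0,0,0,0,0.08,0.01,-0.14,0,0,0,0,0.12,0.01,-0.21,0,0,0,0,0.16,0.01,-0.28,0,0,0,0,0.12,0.01,-0.43,0,0,0,0,0.07,0.01,-0.59,0,0,0,0,0.03,0.01,-0.74,0,0,0,0,-0.02,0.01,-0.89,0,0,0,0])

```text
clock: 19.85
ee_pos: [0.3551, 0.0732, 0.348]
eef_rot: [0.006, 0.949, -0.014, 0.314]
ft_force: [-0.3, -0.4, -1.6]
grip_width: 0.314
grasp_force: 60.1
```

```bash
python3 - <<'E'
from h import *
t=T(); print(t[:3,3],telemetry.get_obs()['ft_force']); c=snap('wrist','wrist3'); s=snap('side','side3')
a=cv2.resize(c['pixels'],(480,360)); b=cv2.resize(s['pixels'][120:440,180:500],(320,360)); cv2.imwrite('pics/c3.png',np.hstack([a,b])[:,:,::-1])
E
```

```text
[0.35509983 0.07323445 0.34798687] [-0.26178052 -0.39145047 -1.63515869]
```

View pics/c3.png

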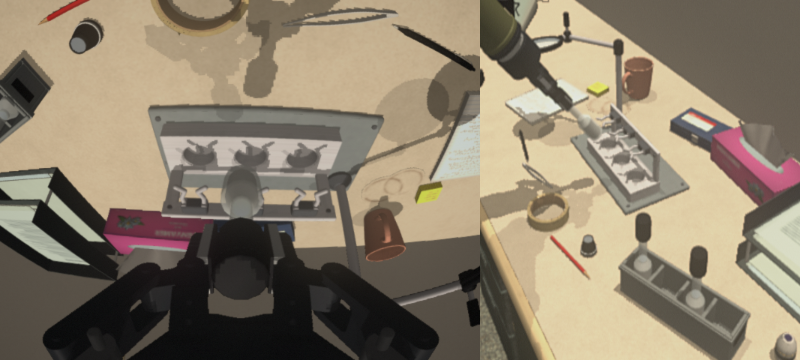

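```bash
python3 - <<'E'
from h import *
s=telemetry.get_obs(); print(s['qpos'].round(3)); r=R.from_quat(s['eef_rot']); print(r.as_matrix().round(3))
from plan import load
p,q=load(); print(p,q.as_matrix().round(3))
E
```

```text
[ 0.753  0.264 -1.425  2.477  1.528  0.632 -0.359]
[[-0.799  0.021  0.601]
 [ 0.001  0.999 -0.033]
 [-0.601 -0.025 -0.799]]
[0.33933309 0.07551497 0.33851459] [[-0.765  0.008  0.643]
 [ 0.006  1.    -0.005]
 [-0.643 -0.    -0.765]]
```

```bash
python3 - <<'E'
from plan import *
plan([([.50,.03,.27],ori(5,0),0,8),([.54,-.06,.31],ori(),0,8),([.55,-.155,.31],ori(),0,8),([.53,-.25,.31],ori(),0,8),])
E
```

```text
Traceback (most recent call last):
  File "plan.py", line 25, in plan
    assert abs(d).max()<=1 and abs(t).max()<=1,(d,t)
           ^^^^^^^^^^^^^^^^^^^^^^^^^^^^^^^^^^^
AssertionError: (array([-1.07, -0.28,  0.12]), array([-0.  ,  0.49, -0.01]))
```

```bash
python3 - <<'E'
from plan import *
plan([([.46,.05,.25],ori(20,0),0,8),([.52,-.02,.31],ori(5),0,8),([.545,-.10,.31],ori(),0,8),([.535,-.195,.31],ori(),0,8)])
E
```

```text
-0.11,-0.03,-0.01,0,0.06,0,0,-0.22,-0.06,-0.02,0,0.11,0,0,-0.34,-0.09,-0.02,0,0.17,0,0,-0.45,-0.13,-0.02,0,0.22,0,0,-0.56,-0.16,-0.02,0,0.28,-0.01,0,-0.67,-0.19,-0.02,0,0.33,-0.01,0,-0.78,-0.22,-0.01,0,0.39,-0.01,0,-0.89,-0.25,0,-0.01,0.45,-0.01,0    #step 12mm 2.7degTraceback (most recent call last):
  File "<stdin>", line 2, in <module>
  File "plan.py", line 25, in plan
    assert abs(d).max()<=1 and abs(t).max()<=1,(d,t)
           ^^^^^^^^^^^^^^^^^^^^^^^^^^^^^^^^^^^
AssertionError: (array([-1.02, -0.61, -0.28]), array([0.  , 0.29, 0.  ]))
```

```bash
python3 - <<'E'
from plan import *
plan([([.46,.05,.25],ori(20,0),0,8),([.505,-.02,.31],ori(5),0,8),([.545,-.10,.31],ori(),0,8),([.535,-.195,.31],ori(),0,8)])
E
```

```text
-0.11,-0.03,-0.01,0,0.06,0,0,-0.22,-0.06,-0.02,0,0.11,0,0,-0.34,-0.09,-0.02,0,0.17,0,0,-0.45,-0.13,-0.02,0,0.22,0,0,-0.56,-0.16,-0.02,0,0.28,-0.01,0,-0.67,-0.19,-0.02,0,0.33,-0.01,0,-0.78,-0.22,-0.01,0,0.39,-0.01,0,-0.89,-0.25,0,-0.01,0.45,-0.01,0    #step 12mm 2.7degTraceback (most recent call last):
  File "<stdin>", line 2, in <module>
  File "plan.py", line 25, in plan
    assert abs(d).max()<=1 and abs(t).max()<=1,(d,t)
           ^^^^^^^^^^^^^^^^^^^^^^^^^^^^^^^^^^^
AssertionError: (array([-1.02, -0.7 , -0.36]), array([0.  , 0.33, 0.  ]))
```

```bash
python3 - <<'E'
s=open('plan.py').read()
a=s.index("    while len(rows)%8"); b=s.index("    if save:")
s=s[:a]+'''    lp,lr=p,r; i=0
    while i<len(rows):
        out=[]; mx=ma=0; b0,br=p,r
        while len(out)<8:
            q,rr,op=rows[min(i,len(rows)-1)]
            d=np.round(br.inv().apply(q-b0)/.1,dec); t=np.round((br.inv()*rr).as_rotvec()/(np.pi/4),dec)
            if abs(d).max()>1 or abs(t).max()>1: out.append(out[-1]); continue
            out.append([*d,*t,op]); i+=1; p,r=b0+br.apply(d*.1),br*R.from_rotvec(t*np.pi/4)
            mx=max(mx,np.linalg.norm(p-lp));ma=max(ma,np.degrees((lr.inv()*r).magnitude())); lp,lr=p,r
        print(','.join(f'{x:g}' if x else '0' for o in out for x in o),f'   #step {mx*1e3:.0f}mm {ma:.1f}deg')
'''+s[b:]
open('plan.py','w').write(s)
E
python3 - <<'E'
from plan import *
plan([([.46,.05,.25],ori(20,0),0,7),([.52,-.02,.31],ori(5),0,6),([.545,-.10,.31],ori(),0,5),([.535,-.18,.31],ori(),0,5)])
E
```

```text
-0.13,-0.04,-0.01,0,0.06,0,0,-0.26,-0.07,-0.02,0,0.13,0,0,-0.38,-0.11,-0.02,0,0.19,0,0,-0.51,-0.14,-0.02,0,0.25,0,0,-0.64,-0.18,-0.02,0,0.32,-0.01,0,-0.76,-0.21,-0.01,0,0.38,-0.01,0,-0.89,-0.25,0,-0.01,0.45,-0.01,0,-0.89,-0.25,0,-0.01,0.45,-0.01,0    #step 14mm 3.2deg
-0.19,-0.12,-0.06,0,0.05,0,0,-0.39,-0.23,-0.12,0,0.11,0,0,-0.58,-0.35,-0.17,0,0.16,0,0,-0.78,-0.47,-0.22,0,0.22,0,0,-0.97,-0.58,-0.27,0,0.27,0,0,-0.97,-0.58,-0.27,0,0.27,0,0,-0.97,-0.58,-0.27,0,0.27,0,0,-0.97,-0.58,-0.27,0,0.27,0,0    #step 24mm 2.7deg
-0.18,-0.12,-0.08,0,0.06,0,0,-0.26,-0.28,-0.07,0,0.08,0,0,-0.33,-0.44,-0.07,0,0.1,0,0,-0.41,-0.6,-0.06,0,0.13,0,0,-0.49,-0.76,-0.05,0,0.15,0,0,-0.56,-0.92,-0.04,0,0.17,0,0,-0.56,-0.92,-0.04,0,0.17,0,0,-0.56,-0.92,-0.04,0,0.17,0,0    #step 23mm 2.7deg
0.02,-0.16,0,0,0,0,0,0.04,-0.32,0,0,0,0,0,0.06,-0.48,0,0,0,0,0,0.08,-0.64,0,0,0,0,0,0.1,-0.8,0,0,0,0,0,0.1,-0.8,0,0,0,0,0,0.1,-0.8,0,0,0,0,0,0.1,-0.8,0,0,0,0,0    #step 16mm 0.0deg
end grasp [ 0.535  -0.1794  0.3098]
```

Request:
move_arm(increments=[-0.13,-0.04,-0.01,0,0.06,0,0,-0.26,-0.07,-0.02,0,0.13,0,0,-0.38,-0.11,-0.02,0,0.19,0,0,-0.51,-0.14,-0.02,0,0.25,0,0,-0.64,-0.18,-0.02,0,0.32,-0.01,0,-0.76,-0.21,-0.01,0,0.38,-0.01,0,-0.89,-0.25,0,-0.01,0.45,-0.01,0,-0.89,-0.25,0,-0.01,0.45,-0.01,0])

```text
clock: 20.75
ee_pos: [0.4281, 0.0481, 0.402]
eef_rot: [0.004, 0.99, -0.01, 0.142]
ft_force: [0.6, 0.8, -2.5]
grip_width: 0.31
grasp_force: 60.2
```

Request:
move_arm(increments=[-0.19,-0.12,-0.06,0,0.05,0,0,-0.39,-0.23,-0.12,0,0.11,0,0,-0.58,-0.35,-0.17,0,0.16,0,0,-0.78,-0.47,-0.22,0,0.22,0,0,-0.97,-0.58,-0.27,0,0.27,0,0,-0.97,-0.58,-0.27,0,0.27,0,0,-0.97,-0.58,-0.27,0,0.27,0,0,-0.97,-0.58,-0.27,0,0.27,0,0])

```text
clock: 21.55
ee_pos: [0.5106, -0.0078, 0.4561]
eef_rot: [0.003, 0.999, -0.01, 0.038]
ft_force: [-0.1, 0.2, -1.5]
grip_width: 0.314
grasp_force: 60.2
```

Request:
move_arm(increments=[-0.18,-0.12,-0.08,0,0.06,0,0,-0.26,-0.28,-0.07,0,0.08,0,0,-0.33,-0.44,-0.07,0,0.1,0,0,-0.41,-0.6,-0.06,0,0.13,0,0,-0.49,-0.76,-0.05,0,0.15,0,0,-0.56,-0.92,-0.04,0,0.17,0,0,-0.56,-0.92,-0.04,0,0.17,0,0,-0.56,-0.92,-0.04,0,0.17,0,0])

```text
clock: 22.35
ee_pos: [0.5662, -0.1015, 0.4663]
eef_rot: [0.005, 1.0, -0.009, -0.029]
ft_force: [-1.0, 1.0, -2.2]
grip_width: 0.313
grasp_force: 60.2
```

Request:
move_arm(increments=[0.02,-0.16,0,0,0,0,0,0.04,-0.32,0,0,0,0,0,0.06,-0.48,0,0,0,0,0,0.08,-0.64,0,0,0,0,0,0.1,-0.8,0,0,0,0,0,0.1,-0.8,0,0,0,0,0,0.1,-0.8,0,0,0,0,0,0.1,-0.8,0,0,0,0,0])

```text
clock: 23.15
ee_pos: [0.5557, -0.18, 0.4692]
eef_rot: [0.004, 1.0, -0.009, -0.028]
ft_force: [-0.2, 0.1, -1.5]
grip_width: 0.311
grasp_force: 60.2
```

```bash
python3 - <<'E'
from h import *
from plan import load
t=T(); p,r=load(); s=telemetry.get_obs(); print('meas',t[:3,3].round(4),'cmd',p.round(4),'q',s['qpos'].round(2),s['eef_rot'].round(3),r.as_quat().round(3))
C={n:snap(n,n+'4') for n in('wrist','side')}
for l,z in [('neck1',.092),('crate',0),('bottle1',.006)]:
    for n in C:
        for q in imaging.place_of(l,n)[:3]:
            if q['p']>.4: print(n,l,np.round(q['uv']),round(q['p'],2),atz(*ray(C[n],q['uv'],t),z).round(4))
E
```

```text
meas [ 0.5557 -0.18    0.4692] cmd [ 0.535  -0.1799  0.4648] q [ 0.94  0.66 -1.28  1.47  0.63  1.54  1.22] [ 0.004  1.    -0.009 -0.028] [-0.001  1.     0.001  0.   ]
wrist neck1 [165. 180.] 0.97 [ 0.5007 -0.3458  0.092 ]
wrist neck1 [266. 133.] 0.91 [ 0.4595 -0.2385  0.092 ]
side neck1 [393. 370.] 0.92 [ 0.4932 -0.3382  0.092 ]
side neck1 [342. 338.] 0.89 [ 0.4598 -0.2298  0.092 ]
wrist crate [216. 162.] 0.76 [ 0.4893 -0.3181  0.    ]
side crate [380. 399.] 0.67 [ 0.4874 -0.3161  0.    ]
wrist bottle1 [284. 138.] 0.87 [ 0.4633 -0.232   0.006 ]
wrist bottle1 [194. 172.] 0.8 [ 0.4993 -0.3452  0.006 ]
wrist bottle1 [558. 245.] 0.72 [0.5931 0.1416 0.006 ]
side bottle1 [392. 404.] 0.76 [ 0.4962 -0.3399  0.006 ]
side bottle1 [341. 373.] 0.65 [ 0.4557 -0.2327  0.006 ]
```

View pics/wrist4.png

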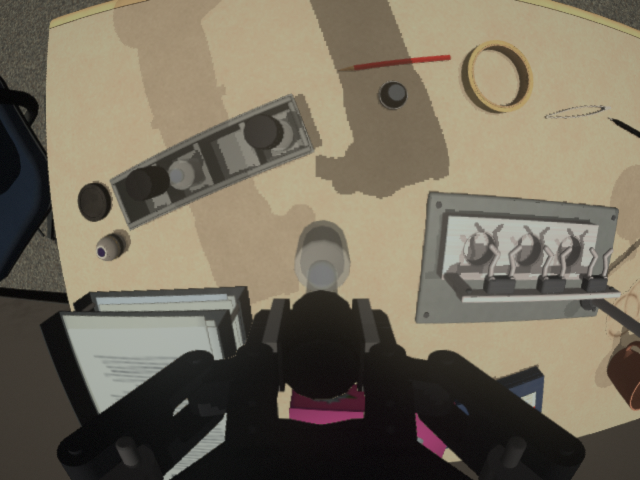

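```bash
python3 - <<'E'
from h import *
import json
from plan import *
t=T(); c=snap('wrist')
q=[atz(*ray(c,u,t),.062) for u in [(112,181),(292,96),(313,149),(130,228)]]
q=np.array(q); print(q.round(3)); m=q.mean(0); d=(q[1]-q[0]+q[2]-q[3])[:2]; d/=np.linalg.norm(d); print(m,d,np.linalg.norm(q[1]-q[0]),np.linalg.norm(q[2]-q[3]))
for y in(-84,-28,28,84): print(y,(m[:2]+d*y/1e3).round(4))
s=telemetry.get_obs(); json.dump({'p':list(map(float,s['ee_pos'])),'q':list(map(float,s['eef_rot']))},open('cmd.json','w'))
E
```

```text
[[ 0.5   -0.431  0.062]
 [ 0.421 -0.217  0.062]
 [ 0.476 -0.196  0.062]
 [ 0.556 -0.412  0.062]]
[ 0.4883968  -0.31429566  0.062     ] [-0.34752975  0.93766896] 0.2281346868639773 0.23010193593330444
-84 [ 0.5176 -0.3931]
-28 [ 0.4981 -0.3406]
28 [ 0.4787 -0.288 ]
84 [ 0.4592 -0.2355]
```

```bash
python3 - <<'E'
from plan import *
o=ori(0,-25); c=[.5175,-.3945]
plan([([.53,-.29,.31],ori(0,-12),0,6),([*c,.31],o,0,6),([*c,.31],o,0,2),([*c,.225],o,0,8),([*c,.138],o,0,7)])
E
```

```text
0.04,-0.18,0.01,-0.01,-0.01,0.04,0,0.08,-0.37,0.02,-0.01,-0.02,0.09,0,0.12,-0.55,0.04,-0.02,-0.03,0.13,0,0.16,-0.73,0.05,-0.02,-0.05,0.17,0,0.2,-0.91,0.06,-0.03,-0.06,0.21,0,0.2,-0.91,0.06,-0.03,-0.06,0.21,0,0.2,-0.91,0.06,-0.03,-0.06,0.21,0,0.2,-0.91,0.06,-0.03,-0.06,0.21,0    #step 19mm 2.3deg
0.01,-0.19,0.01,0,-0.01,0.05,0,0.01,-0.37,0.01,0,-0.01,0.09,0,0,-0.54,0.01,0,-0.01,0.14,0,-0.01,-0.72,0.01,0,-0.01,0.19,0,-0.02,-0.89,0.01,0,-0.01,0.24,0,-0.02,-0.89,0.01,0,-0.01,0.24,0,-0.02,-0.89,0.01,0,-0.01,0.24,0,-0.02,-0.89,0.01,0,-0.01,0.24,0    #step 19mm 2.3deg
-0.05,-0.17,0,0,0,0.05,0,-0.09,-0.34,0,0,0,0.09,0,-0.09,-0.34,0,0,0,0.09,0,-0.09,-0.34,0,0,0,0.09,0,-0.09,-0.34,0.11,0,0,0.09,0,-0.09,-0.34,0.21,0,0,0.09,0,-0.09,-0.34,0.32,0,0,0.09,0,-0.09,-0.34,0.43,0,0,0.09,0    #step 18mm 2.3deg
0,0,0.1,0,0,0,0,0,0,0.21,0,0,0,0,0,0,0.31,0,0,0,0,0,0,0.42,0,0,0,0,0,0,0.55,0,0,0,0,0,0,0.67,0,0,0,0,0,0,0.79,0,0,0,0,0,0,0.92,0,0,0,0    #step 13mm 0.0deg
0,0,0.12,0,0,0,0,0,0,0.25,0,0,0,0,0,0,0.37,0,0,0,0,0,0,0.37,0,0,0,0,0,0,0.37,0,0,0,0,0,0,0.37,0,0,0,0,0,0,0.37,0,0,0,0,0,0,0.37,0,0,0,0    #step 13mm 0.0deg
end grasp [ 0.5175 -0.395   0.1381]
```

Request:
move_arm(increments=[0.04,-0.18,0.01,-0.01,-0.01,0.04,0,0.08,-0.37,0.02,-0.01,-0.02,0.09,0,0.12,-0.55,0.04,-0.02,-0.03,0.13,0,0.16,-0.73,0.05,-0.02,-0.05,0.17,0,0.2,-0.91,0.06,-0.03,-0.06,0.21,0,0.2,-0.91,0.06,-0.03,-0.06,0.21,0,0.2,-0.91,0.06,-0.03,-0.06,0.21,0,0.2,-0.91,0.06,-0.03,-0.06,0.21,0])

```text
clock: 24.4
ee_pos: [0.5348, -0.2709, 0.4662]
eef_rot: [0.086, 0.996, 0.0, -0.004]
ft_force: [0.6, -0.3, -2.7]
grip_width: 0.311
grasp_force: 60.2
```

Request:
move_arm(increments=[0.01,-0.19,0.01,0,-0.01,0.05,0,0.01,-0.37,0.01,0,-0.01,0.09,0,0,-0.54,0.01,0,-0.01,0.14,0,-0.01,-0.72,0.01,0,-0.01,0.19,0,-0.02,-0.89,0.01,0,-0.01,0.24,0,-0.02,-0.89,0.01,0,-0.01,0.24,0,-0.02,-0.89,0.01,0,-0.01,0.24,0,-0.02,-0.89,0.01,0,-0.01,0.24,0])

```text
clock: 25.2
ee_pos: [0.5215, -0.3587, 0.4652]
eef_rot: [0.179, 0.984, -0.001, -0.0]
ft_force: [-0.1, -0.6, -2.2]
grip_width: 0.31
grasp_force: 60.2
```

Request:
move_arm(increments=[-0.05,-0.17,0,0,0,0.05,0,-0.09,-0.34,0,0,0,0.09,0,-0.09,-0.34,0,0,0,0.09,0,-0.09,-0.34,0,0,0,0.09,0,-0.09,-0.34,0.11,0,0,0.09,0,-0.09,-0.34,0.21,0,0,0.09,0,-0.09,-0.34,0.32,0,0,0.09,0,-0.09,-0.34,0.43,0,0,0.09,0])

```text
clock: 26.0
ee_pos: [0.5175, -0.3945, 0.4207]
eef_rot: [0.215, 0.977, -0.001, -0.0]
ft_force: [0.1, 0.8, -2.2]
grip_width: 0.313
grasp_force: 60.2
```

```bash
python3 - <<'E'
from h import *
from plan import load
p,r=load(); t=T(); print(t[:3,3].round(4),(t[:3,3]+t[:3,2]*.155).round(4),R.from_matrix(t[:3,:3]).as_quat().round(3),r.as_quat().round(3))
s=snap('side','side5'); c=snap('wrist')
cv2.imwrite('pics/c5.png',np.hstack([cv2.resize(s['pixels'][200:480,280:560],(400,400)),cv2.resize(c['pixels'][:,60:540],(400,400))])[:,:,::-1])
E
```

```text
[ 0.5175 -0.3945  0.4207] [ 0.5173 -0.3947  0.2657] [ 0.215  0.977 -0.001 -0.   ] [ 0.215  0.977 -0.001 -0.   ]
```

View pics/c5.png

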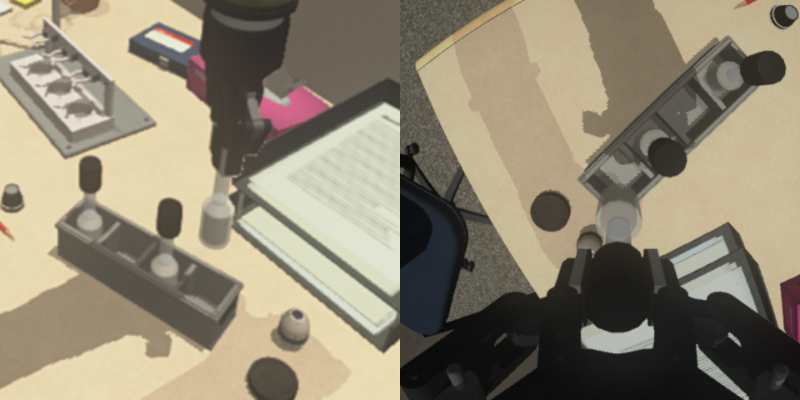

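```bash
python3 - <<'E'
from h import *
s=snap('side'); c=snap('wrist'); t=T()
t4=np.eye(4); t4[:3,:3]=R.from_quat([.004,1,-.009,-.028]).as_matrix(); t4[:3,3]=[.5557,-.18,.4692]
print(tri([ray(s,(444,329)),ray(c,(248,288),t4)]))
print(tri([ray(s,(444,329)),ray(c,(60+735-400+0,225*1.2),t)]), tri([ray(s,(444,329)),ray(c,(60+(735-400)*1.2,225*1.2),t)]))
E
```

```text
(array([ 0.64618974, -0.27911319,  0.05644571]), [np.float64(0.015728967591681377), np.float64(0.015728967591681416)])
(array([ 0.56026901, -0.36068281,  0.16592338]), [np.float64(0.010652806570673842), np.float64(0.010652806570673785)]) (array([ 0.62735293, -0.29951556,  0.08514229]), [np.float64(0.011753675467139384), np.float64(0.01175367546713942)])
```

Request:
move_arm(increments=[0,0,0.1,0,0,0,0,0,0,0.21,0,0,0,0,0,0,0.31,0,0,0,0,0,0,0.42,0,0,0,0,0,0,0.55,0,0,0,0,0,0,0.67,0,0,0,0,0,0,0.79,0,0,0,0,0,0,0.92,0,0,0,0])

```text
clock: 27.0
ee_pos: [0.5175, -0.3948, 0.3291]
eef_rot: [0.215, 0.977, -0.001, -0.0]
ft_force: [0.8, -1.0, -0.9]
grip_width: 0.315
grasp_force: 60.2
```

Request:
move_arm(increments=[0,0,0.12,0,0,0,0,0,0,0.25,0,0,0,0,0,0,0.37,0,0,0,0,0,0,0.37,0,0,0,0,0,0,0.37,0,0,0,0,0,0,0.37,0,0,0,0,0,0,0.37,0,0,0,0,0,0,0.37,0,0,0,0])

```text
clock: 27.8
ee_pos: [0.5176, -0.3949, 0.2937]
eef_rot: [0.215, 0.977, -0.001, 0.0]
ft_force: [1.2, 0.2, -2.2]
grip_width: 0.311
grasp_force: 60.2
```

```bash
python3 - <<'E'
from plan import *
p,r=load(); g=p+r.apply([0,0,.155])
plan([(None,None,.45,5),([*g[:2],.17],None,.45,3),([*g[:2],.25],None,.45,8)])
E
```

```text
0,0,0,0,0,0,0.45,0,0,0,0,0,0,0.45,0,0,0,0,0,0,0.45,0,0,0,0,0,0,0.45,0,0,0,0,0,0,0.45,0,0,-0.11,0,0,0,0.45,0,0,-0.21,0,0,0,0.45,0,0,-0.32,0,0,0,0.45    #step 11mm 0.0deg
0,0,-0.1,0,0,0,0.45,0,0,-0.2,0,0,0,0.45,0,0,-0.3,0,0,0,0.45,0,0,-0.4,0,0,0,0.45,0,0,-0.5,0,0,0,0.45,0,0,-0.6,0,0,0,0.45,0,0,-0.7,0,0,0,0.45,0,0,-0.8,0,0,0,0.45    #step 10mm 0.0deg
end grasp [ 0.5176 -0.3948  0.2501]
```

Request:
move_arm(increments=[0,0,0.02,0,0,0,0,0,0,0.02,0,0,0,0,0,0,0.02,0,0,0,0.45,0,0,0.02,0,0,0,0.45,0,0,0.02,0,0,0,0.45,0,0,-0.11,0,0,0,0.45,0,0,-0.21,0,0,0,0.45,0,0,-0.32,0,0,0,0.45])

```text
clock: 28.6
ee_pos: [0.5177, -0.3948, 0.3266]
eef_rot: [0.215, 0.977, -0.001, 0.0]
ft_force: [0.5, -1.1, -0.5]
grip_width: 0.451
grasp_force: 0.0
```

Request:
move_arm(increments=[0,0,-0.1,0,0,0,0.45,0,0,-0.2,0,0,0,0.45,0,0,-0.3,0,0,0,0.45,0,0,-0.4,0,0,0,0.45,0,0,-0.5,0,0,0,0.45,0,0,-0.6,0,0,0,0.45,0,0,-0.7,0,0,0,0.45,0,0,-0.8,0,0,0,0.45])

```text
clock: 29.4
ee_pos: [0.5175, -0.3947, 0.4059]
eef_rot: [0.215, 0.977, -0.001, -0.0]
ft_force: [0.5, 0.5, -0.2]
grip_width: 0.452
grasp_force: 0.0
```

```bash
python3 - <<'E'
from h import *
t=T(); print(t[:3,3],telemetry.get_obs()['qpos'].round(2)); C={n:snap(n,n+'6') for n in('wrist','side')}
for l,z in [('neck1',.092),('bottle1',.006)]:
    for n in C:
        for q in imaging.place_of(l,n)[:3]:
            if q['p']>.3: print(n,l,np.round(q['uv']),round(q['p'],2),atz(*ray(C[n],q['uv'],t),z).round(4))
E
```

```text
[ 0.51754305 -0.3947126   0.40593056] [ 1.19  0.76 -1.16  1.42  0.69  1.41  1.16]
wrist neck1 [373. 182.] 0.77 [ 0.5012 -0.3435  0.092 ]
wrist neck1 [478.  83.] 0.57 [ 0.4604 -0.2321  0.092 ]
side neck1 [392. 371.] 0.8 [ 0.4905 -0.3387  0.092 ]
side neck1 [322. 268.] 0.66 [ 0.5385 -0.0217  0.092 ]
side neck1 [420. 422.] 0.59 [ 0.4647 -0.4408  0.092 ]
wrist bottle1 [360. 165.] 0.71 [ 0.4967 -0.3438  0.006 ]
wrist bottle1 [445.  92.] 0.65 [ 0.462  -0.2324  0.006 ]
side bottle1 [340. 374.] 0.62 [ 0.4542 -0.2344  0.006 ]
side bottle1 [390. 405.] 0.6 [ 0.4923 -0.3406  0.006 ]
```

View pics/wrist6.png

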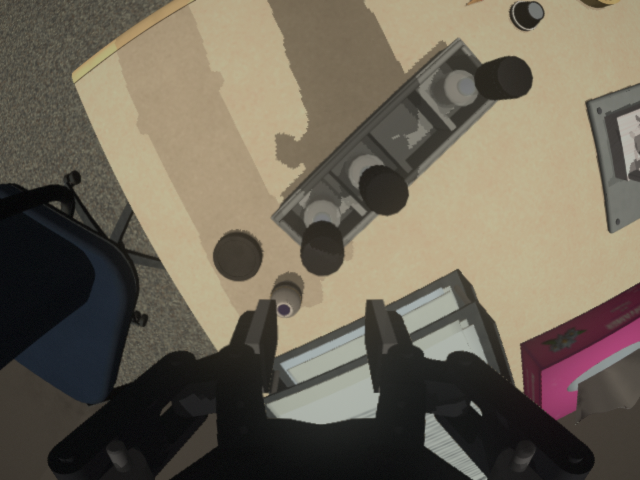

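```bash
python3 - <<'E'
from h import *
im=cv2.imread('pics/wrist6.png'); g=im.max(2); t=T(); c=snap('wrist')
n,L,st,ce=cv2.connectedComponentsWithStats((g<60).astype(np.uint8))
for i in range(1,n):
    if 800<st[i,4]<6000: print(st[i],ce[i].round(1),'@.134',atz(*ray(c,ce[i],t),.134).round(4))
for b in [(.4595,-.2355),(.4995,-.342),(.5175,-.3945)]: print(proj(c,[[*b,.134],[*b,.154],[*b,.114]],t).round(0).tolist())
E
```

```text
[ 446   54   86   73 2702] [492.5  80.9] @.134 [ 0.4596 -0.2409  0.134 ]
[ 406   90   46   82 1066] [427.  130.9] @.134 [ 0.4749 -0.2997  0.134 ]
[ 329  133   80   82 2254] [380.9 186. ] @.134 [ 0.4966 -0.3426  0.134 ]
[ 293  210   69   64 1997] [323.7 242.2] @.134 [ 0.5162 -0.3932  0.134 ]
[[499.0, 78.0], [512.0, 76.0], [487.0, 81.0]]
[[383.0, 190.0], [389.0, 195.0], [379.0, 185.0]]
[[323.0, 245.0], [323.0, 255.0], [323.0, 236.0]]
```

```bash
cat >> plan.py <<'E'
OFF=18
INS=[(-50,65,36,6),(-6,47,36,5),(3,36,36,3),(5,28,32,3),(4.5,23,25,4),(3.4,20.5,20,3),(2,17,10,5),(0.5,13,0,6),(0.5,12,0,2)]
def ins(y,L=INS,op=0): return [(p,ori(th-OFF,YAW),op,n) for x,z,th,n in L for p,_ in[foot(x,z,th,y)]]
E
python3 - <<'E'
from plan import *
a=[.4595,-.2345]; o=ori(-OFF,0)
plan([([.51,-.32,.25],ori(-9,-12),.5,6),([*a,.25],o,.5,6),(None,None,.5,2),([*a,.136],o,.5,9),(None,None,0,1)])
plan([(None,None,0,7),([*a,.23],o,0,8)])
E
```

```text
0.02,0.11,0,0,0.03,-0.05,0.5,0.05,0.23,0,0.01,0.07,-0.09,0.5,0.07,0.34,0,0.01,0.1,-0.14,0.5,0.1,0.46,0.01,0.01,0.13,-0.19,0.5,0.12,0.58,0.01,0.02,0.17,-0.24,0.5,0.15,0.7,0.02,0.02,0.2,-0.28,0.5,0.25,0.81,0.03,0.03,0.23,-0.33,0.5,0.35,0.93,0.03,0.04,0.26,-0.37,0.5    #step 16mm 2.9deg
0.06,0.14,0.02,0.01,0.04,-0.04,0.5,0.12,0.29,0.05,0.02,0.07,-0.09,0.5,0.18,0.43,0.07,0.03,0.1,-0.13,0.5,0.24,0.58,0.1,0.04,0.14,-0.17,0.5,0.24,0.58,0.1,0.04,0.14,-0.17,0.5,0.24,0.58,0.1,0.04,0.14,-0.17,0.5,0.22,0.58,0.22,0.04,0.14,-0.17,0.5,0.19,0.58,0.34,0.04,0.14,-0.17,0.5    #step 16mm 2.7deg
-0.04,0,0.12,0,0,0,0.5,-0.08,0,0.24,0,0,0,0.5,-0.12,0,0.36,0,0,0,0.5,-0.16,0,0.49,0,0,0,0.5,-0.19,0,0.61,0,0,0,0.5,-0.23,0,0.73,0,0,0,0.5,-0.27,0,0.85,0,0,0,0.5,-0.27,0,0.85,0,0,0,0    #step 14mm 0.0deg
end grasp [ 0.4587 -0.2341  0.1359]
0,0,0,0,0,0,0,0,0,0,0,0,0,0,0,0,0,0,0,0,0,0,0,0,0,0,0,0,0,0,0,0,0,0,0,0,0,0,0,0,0,0,0,0,0,0,0,0,0,0.04,0,-0.11,0,0,0,0    #step 12mm 0.0deg
0.03,0,-0.11,0,0,0,0,0.07,0,-0.23,0,0,0,0,0.1,0,-0.34,0,0,0,0,0.14,0,-0.45,0,0,0,0,0.18,0,-0.56,0,0,0,0,0.21,0,-0.67,0,0,0,0,0.25,0,-0.79,0,0,0,0,0.25,0,-0.79,0,0,0,0    #step 13mm 0.0deg
end grasp [ 0.4591 -0.2342  0.2304]
```

Request:
move_arm(increments=[0.02,0.11,0,0,0.03,-0.05,0.5,0.05,0.23,0,0.01,0.07,-0.09,0.5,0.07,0.34,0,0.01,0.1,-0.14,0.5,0.1,0.46,0.01,0.01,0.13,-0.19,0.5,0.12,0.58,0.01,0.02,0.17,-0.24,0.5,0.15,0.7,0.02,0.02,0.2,-0.28,0.5,0.25,0.81,0.03,0.03,0.23,-0.33,0.5,0.35,0.93,0.03,0.04,0.26,-0.37,0.5])

```text
clock: 30.55
ee_pos: [0.5244, -0.2944, 0.4015]
eef_rot: [0.069, 0.992, 0.006, -0.104]
ft_force: [-0.6, 0.4, -0.7]
grip_width: 0.502
grasp_force: 0.0
```

Request:
move_arm(increments=[0.06,0.14,0.02,0.01,0.04,-0.04,0.5,0.12,0.29,0.05,0.02,0.07,-0.09,0.5,0.18,0.43,0.07,0.03,0.1,-0.13,0.5,0.24,0.58,0.1,0.04,0.14,-0.17,0.5,0.24,0.58,0.1,0.04,0.14,-0.17,0.5,0.24,0.58,0.1,0.04,0.14,-0.17,0.5,0.22,0.58,0.22,0.04,0.14,-0.17,0.5,0.19,0.58,0.34,0.04,0.14,-0.17,0.5])

```text
clock: 31.35
ee_pos: [0.5076, -0.2355, 0.3714]
eef_rot: [0.003, 0.988, 0.001, -0.157]
ft_force: [-0.2, 0.6, -0.3]
grip_width: 0.497
grasp_force: 0.0
```

```bash
python3 - <<'E'
from h import *
t=T(); s=telemetry.get_obs(); print((t[:3,3]+t[:3,2]*.155).round(4),t[:3,2].round(3),s['qpos'].round(2))
c=snap('side')
print([(np.round(q['uv']),round(q['p'],2),atz(*ray(c,q['uv']),.092).round(3)) for q in imaging.place_of('neck1','side')[:3]])
E
```

```text
[ 0.4594 -0.2351  0.224 ] [-0.311  0.002 -0.95 ] [ 0.99  0.77 -1.2   1.59  0.63  1.6   1.25]
[(array([340., 340.]), 0.83, array([ 0.454, -0.232,  0.092])), (array([391., 370.]), 0.77, array([ 0.49 , -0.337,  0.092])), (array([341., 374.]), 0.31, array([ 0.414, -0.3  ,  0.092]))]
```

Bottle A is unmoved; descend and grasp.

Request:
move_arm(increments=[-0.04,0,0.12,0,0,0,0.5,-0.08,0,0.24,0,0,0,0.5,-0.12,0,0.36,0,0,0,0.5,-0.16,0,0.49,0,0,0,0.5,-0.19,0,0.61,0,0,0,0.5,-0.23,0,0.73,0,0,0,0.5,-0.27,0,0.85,0,0,0,0.5,-0.27,0,0.85,0,0,0,0])

```text
clock: 32.25
ee_pos: [0.5065, -0.2348, 0.2813]
eef_rot: [0.002, 0.987, 0.001, -0.159]
ft_force: [-0.8, -0.1, -0.1]
grip_width: 0.341
grasp_force: 0.1
```

Request:
move_arm(increments=[0,0,0,0,0,0,0,0,0,0,0,0,0,0,0,0,0,0,0,0,0,0,0,0,0,0,0,0,0,0,0,0,0,0,0,0,0,0,0,0,0,0,0,0,0,0,0,0,0,0.04,0,-0.11,0,0,0,0])

```text
clock: 33.05
ee_pos: [0.5061, -0.2348, 0.2941]
eef_rot: [0.002, 0.987, 0.001, -0.159]
ft_force: [0.4, -0.1, -1.7]
grip_width: 0.314
grasp_force: 59.0
```

Request:
move_arm(increments=[0.03,0,-0.11,0,0,0,0,0.07,0,-0.23,0,0,0,0,0.1,0,-0.34,0,0,0,0,0.14,0,-0.45,0,0,0,0,0.18,0,-0.56,0,0,0,0,0.21,0,-0.67,0,0,0,0,0.25,0,-0.79,0,0,0,0,0.25,0,-0.79,0,0,0,0])

```text
clock: 33.85
ee_pos: [0.5077, -0.2344, 0.3796]
eef_rot: [0.002, 0.988, 0.001, -0.156]
ft_force: [0.2, 0.2, -1.6]
grip_width: 0.31
grasp_force: 59.2
```

```bash
python3 - <<'E'
from plan import *
f,_=foot(-75,80,30,70)
plan([([.455,-.13,.225],ori(-12,YAW),0,7),([.47,-.02,.225],ori(0,YAW),0,7),(f,ori(30-OFF,YAW),0,9)]+ins(70,INS[:1]))
E
```

```text
0.03,0.15,0.01,0,-0.02,0,0,0.05,0.3,0.02,0,-0.04,0,0,0.08,0.45,0.03,0,-0.06,0,0,0.11,0.59,0.04,0,-0.08,0,0,0.14,0.74,0.05,0,-0.1,0.01,0,0.16,0.89,0.06,0,-0.12,0.01,0,0.16,0.89,0.06,0,-0.12,0.01,0,0.16,0.89,0.06,0,-0.12,0.01,0    #step 15mm 1.0deg
0.03,0.15,0.01,0,-0.02,0,0,0.06,0.31,0.01,0,-0.05,0,0,0.09,0.47,0.01,0,-0.09,0,0,0.12,0.62,0.01,0,-0.13,0,0,0.14,0.78,0.01,0,-0.17,0,0,0.17,0.94,0.01,0,-0.21,0,0,0.17,0.94,0.01,0,-0.21,0,0,0.17,0.94,0.01,0,-0.21,0,0    #step 16mm 1.8deg
0.03,0.15,0,0,-0.03,0,0,0.05,0.31,0,0,-0.07,0,0,0.11,0.49,0.04,0,-0.1,0,0,0.16,0.68,0.08,0,-0.13,0,0,0.22,0.86,0.12,0,-0.16,0,0,0.22,0.86,0.12,0,-0.16,0,0,0.22,0.86,0.12,0,-0.16,0,0,0.22,0.86,0.12,0,-0.16,0,0    #step 20mm 1.8deg
0.06,0.18,0.04,0,-0.03,0,0,0.12,0.36,0.07,0,-0.06,0,0,0.17,0.54,0.11,0,-0.09,0,0,0.23,0.73,0.15,0,-0.12,0,0,0.29,0.91,0.18,0,-0.15,0,0,0.29,0.91,0.18,0,-0.15,0,0,0.29,0.91,0.18,0,-0.15,0,0,0.29,0.91,0.18,0,-0.15,0,0    #step 20mm 1.4deg
0.07,0.18,0.04,0,-0.03,0,0,0.08,0.18,0.08,0,-0.05,0,0,0.09,0.18,0.12,0,-0.07,0,0,0.1,0.18,0.16,0,-0.1,0,0,0.11,0.18,0.21,0,-0.12,0,0,0.12,0.18,0.25,0,-0.14,0,0,0.14,0.18,0.29,0,-0.16,0,0,0.14,0.18,0.29,0,-0.16,0,0    #step 20mm 1.4deg
end grasp [0.466  0.1436 0.1703]
```

Request:
move_arm(increments=[0.03,0.15,0.01,0,-0.02,0,0,0.05,0.3,0.02,0,-0.04,0,0,0.08,0.45,0.03,0,-0.06,0,0,0.11,0.59,0.04,0,-0.08,0,0,0.14,0.74,0.05,0,-0.1,0.01,0,0.16,0.89,0.06,0,-0.12,0.01,0,0.16,0.89,0.06,0,-0.12,0.01,0,0.16,0.89,0.06,0,-0.12,0.01,0])

```text
clock: 34.65
ee_pos: [0.4906, -0.1454, 0.3772]
eef_rot: [0.006, 0.994, -0.0, -0.111]
ft_force: [0.4, -0.3, -1.8]
grip_width: 0.312
grasp_force: 59.2
```

Request:
move_arm(increments=[0.03,0.15,0.01,0,-0.02,0,0,0.06,0.31,0.01,0,-0.05,0,0,0.09,0.47,0.01,0,-0.09,0,0,0.12,0.62,0.01,0,-0.13,0,0,0.14,0.78,0.01,0,-0.17,0,0,0.17,0.94,0.01,0,-0.21,0,0,0.17,0.94,0.01,0,-0.21,0,0,0.17,0.94,0.01,0,-0.21,0,0])

```text
clock: 35.45
ee_pos: [0.4749, -0.0516, 0.3798]
eef_rot: [0.006, 1.0, -0.001, -0.029]
ft_force: [-0.1, -0.7, -1.2]
grip_width: 0.318
grasp_force: 59.3
```

Request:
move_arm(increments=[0.03,0.15,0,0,-0.03,0,0,0.05,0.31,0,0,-0.07,0,0,0.11,0.49,0.04,0,-0.1,0,0,0.16,0.68,0.08,0,-0.13,0,0,0.22,0.86,0.12,0,-0.16,0,0,0.22,0.86,0.12,0,-0.16,0,0,0.22,0.86,0.12,0,-0.16,0,0,0.22,0.86,0.12,0,-0.16,0,0])

```text
clock: 36.25
ee_pos: [0.4539, 0.0336, 0.3688]
eef_rot: [0.007, 0.999, -0.001, 0.034]
ft_force: [-0.7, -0.4, -1.6]
grip_width: 0.312
grasp_force: 59.4
```

Request:
move_arm(increments=[0.06,0.18,0.04,0,-0.03,0,0,0.12,0.36,0.07,0,-0.06,0,0,0.17,0.54,0.11,0,-0.09,0,0,0.23,0.73,0.15,0,-0.12,0,0,0.29,0.91,0.18,0,-0.15,0,0,0.29,0.91,0.18,0,-0.15,0,0,0.29,0.91,0.18,0,-0.15,0,0,0.29,0.91,0.18,0,-0.15,0,0])

```text
clock: 37.05
ee_pos: [0.4273, 0.125, 0.3488]
eef_rot: [0.007, 0.996, -0.001, 0.093]
ft_force: [-0.0, -0.9, -1.2]
grip_width: 0.316
grasp_force: 59.6
```

Request:
move_arm(increments=[0.07,0.18,0.04,0,-0.03,0,0,0.08,0.18,0.08,0,-0.05,0,0,0.09,0.18,0.12,0,-0.07,0,0,0.1,0.18,0.16,0,-0.1,0,0,0.11,0.18,0.21,0,-0.12,0,0,0.12,0.18,0.25,0,-0.14,0,0,0.14,0.18,0.29,0,-0.16,0,0,0.14,0.18,0.29,0,-0.16,0,0])

```text
clock: 37.85
ee_pos: [0.4185, 0.143, 0.3172]
eef_rot: [0.006, 0.988, -0.002, 0.155]
ft_force: [0.1, -0.2, -2.4]
grip_width: 0.314
grasp_force: 59.7
```

```bash
cat >> h.py <<'E'
def chk():
    from plan import load
    t=T(); p,r=load(); s=telemetry.get_obs()
    q=R.from_matrix(t[:3,:3]); print('cmd g',(p+r.apply([0,0,.155])).round(4),'meas g',(t[:3,3]+t[:3,2]*.155).round(4),'rot err deg',np.degrees((r.inv()*q).as_rotvec()).round(1),'q',s['qpos'].round(2),'F',s['ft_force'].round(1),'t',s['clock'],'w',round(float(s['grip_width']),3))
E
python3 -c "
from h import *;chk()
s=snap('side','side7');c=snap('wrist','w7')
cv2.imwrite('pics/c7.png',np.hstack([cv2.resize(s['pixels'][150:350,220:420],(400,400)),cv2.resize(c['pixels'][60:460,120:520],(400,400))])[:,:,::-1])"
```

```text
cmd g [0.466  0.1436 0.1703] meas g [0.4659 0.1421 0.1696] rot err deg [0.1 0.  0.1] q [ 0.34  0.43 -1.08  2.21  0.98  0.7   0.13] F [ 0.1 -0.2 -2.4] t 37.85 w 0.314
```

View pics/c7.png

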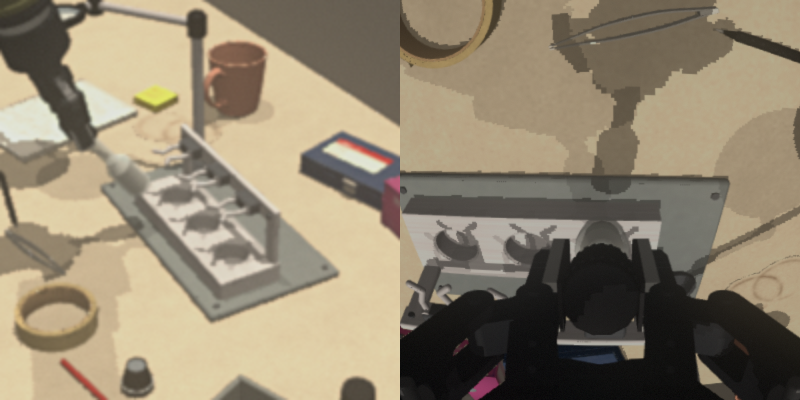

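```bash
python3 - <<'E'
from plan import *
plan(ins(70,INS[1:]))
E
```

```text
-0.07,0,0.06,0,0,0,0,-0.15,0,0.12,0,0,0,0,-0.22,0,0.19,0,0,0,0,-0.29,0,0.25,0,0,0,0,-0.37,0,0.31,0,0,0,0,-0.38,0,0.35,0,0,0,0,-0.4,0,0.4,0,0,0,0,-0.42,0,0.44,0,0,0,0    #step 10mm 0.0deg
-0.06,0,0.02,0,0.03,0,0,-0.13,0,0.04,0,0.06,0,0,-0.19,0,0.06,0,0.09,0,0,-0.27,0,0.07,0,0.12,0,0,-0.35,0,0.08,0,0.16,0,0,-0.43,0,0.09,0,0.2,0,0,-0.51,0,0.1,0,0.24,0,0,-0.59,0,0.12,0,0.28,0,0    #step 8mm 1.8deg
-0.07,0,-0.01,0,0.04,0,0,-0.15,0,-0.01,0,0.07,0,0,-0.25,0,0,0,0.12,0,0,-0.34,0,0,0,0.16,0,0,-0.44,0,0.01,0,0.21,0,0,-0.53,0,0.02,0,0.25,0,0,-0.62,0,0.03,0,0.29,0,0,-0.7,0,0.04,0,0.33,0,0    #step 10mm 2.2deg
-0.08,0,0,0,0.04,0,0,-0.16,0,0,0,0.08,0,0,-0.24,0,0,0,0.11,0,0,-0.32,0,0,0,0.15,0,0,-0.4,0,0.01,0,0.19,0,0,-0.41,0,0.01,0,0.19,0,0,-0.41,0,0.02,0,0.19,0,0,-0.41,0,0.02,0,0.19,0,0    #step 8mm 1.8deg
end grasp [0.5937 0.1421 0.1418]
```

Request:
move_arm(increments=[-0.07,0,0.06,0,0,0,0,-0.15,0,0.12,0,0,0,0,-0.22,0,0.19,0,0,0,0,-0.29,0,0.25,0,0,0,0,-0.37,0,0.31,0,0,0,0,-0.38,0,0.35,0,0,0,0,-0.4,0,0.4,0,0,0,0,-0.42,0,0.44,0,0,0,0])

```text
clock: 38.75
ee_pos: [0.472, 0.1435, 0.2884]
eef_rot: [0.006, 0.988, -0.002, 0.155]
ft_force: [-0.5, 0.1, -2.1]
grip_width: 0.307
grasp_force: 59.8
```

Request:
move_arm(increments=[-0.06,0,0.02,0,0.03,0,0,-0.13,0,0.04,0,0.06,0,0,-0.19,0,0.06,0,0.09,0,0,-0.27,0,0.07,0,0.12,0,0,-0.35,0,0.08,0,0.16,0,0,-0.43,0,0.09,0,0.2,0,0,-0.51,0,0.1,0,0.24,0,0,-0.59,0,0.12,0,0.28,0,0])

```text
clock: 39.55
ee_pos: [0.5321, 0.1427, 0.2955]
eef_rot: [0.006, 0.999, -0.001, 0.045]
ft_force: [0.1, -0.5, -2.2]
grip_width: 0.313
grasp_force: 59.7
```

```bash
python3 -c "
from h import *;s=telemetry.get_obs();t=T();print((t[:3,3]+t[:3,2]*.155).round(4),t[:3,2].round(3),s['ft_force'],s['moment'],s['qpos'].round(2))"
```

```text
[0.5462 0.1424 0.1411] [ 0.091 -0.002 -0.996] [ 0.13230998 -0.49492122 -2.19177116] [-0.02317317  0.20224082  0.05241416] [ 0.34  0.69 -1.08  1.88  0.81  0.98  0.45]
```

No contact forces so far; continue straightening.

Request:
move_arm(increments=[-0.07,0,-0.01,0,0.04,0,0,-0.15,0,-0.01,0,0.07,0,0,-0.25,0,0,0,0.12,0,0,-0.34,0,0,0,0.16,0,0,-0.44,0,0.01,0,0.21,0,0,-0.53,0,0.02,0,0.25,0,0,-0.62,0,0.03,0,0.29,0,0,-0.7,0,0.04,0,0.33,0,0])

```text
clock: 40.35
ee_pos: [0.602, 0.1424, 0.2976]
eef_rot: [0.006, 0.996, 0.0, -0.085]
ft_force: [-0.9, 1.3, -1.5]
grip_width: 0.314
grasp_force: 59.7
```

Request:
move_arm(increments=[-0.08,0,0,0,0.04,0,0,-0.16,0,0,0,0.08,0,0,-0.24,0,0,0,0.11,0,0,-0.32,0,0,0,0.15,0,0,-0.4,0,0.01,0,0.19,0,0,-0.41,0,0.01,0,0.19,0,0,-0.41,0,0.02,0,0.19,0,0,-0.41,0,0.02,0,0.19,0,0])

```text
clock: 41.15
ee_pos: [0.6417, 0.1416, 0.2891]
eef_rot: [0.006, 0.988, 0.0, -0.157]
ft_force: [0.5, 0.7, -1.7]
grip_width: 0.312
grasp_force: 59.9
```

```bash
python3 -c "
from h import *;chk()"
```

```text
cmd g [0.5937 0.1421 0.1418] meas g [0.5936 0.142  0.1417] rot err deg [ 0. -0. -0.] q [ 0.26  0.94 -1.06  1.39  0.59  1.5   0.75] F [ 0.5  0.7 -1.7] t 41.15 w 0.312
```

```bash
python3 - <<'E'
from plan import *
p,r=load(); g=p+r.apply([0,0,.155])
plan([([*g[:2],g[2]-.001],None,0,2),(None,None,.5,5),([*g[:2],.17],None,.5,3),([g[0],g[1]-.02,.235],ori(-9,YAW),.5,6)])
E
```

```text
0,0,0,0,0,0,0,0,0,0.01,0,0,0,0,0,0,0.01,0,0,0,0.5,0,0,0.01,0,0,0,0.5,0,0,0.01,0,0,0,0.5,0,0,0.01,0,0,0,0.5,0,0,0.01,0,0,0,0.5,0.03,0,-0.08,0,0,0,0.5    #step 9mm 0.0deg
0.03,0,-0.1,0,0,0,0.5,0.06,0,-0.19,0,0,0,0.5,0.13,-0.03,-0.29,0,-0.03,0,0.5,0.21,-0.07,-0.39,0,-0.07,0,0.5,0.28,-0.1,-0.49,0,-0.1,0,0.5,0.36,-0.14,-0.59,0,-0.14,0,0.5,0.43,-0.17,-0.69,0,-0.17,0,0.5,0.5,-0.2,-0.79,0,-0.2,0,0.5    #step 13mm 1.8deg
end grasp [0.5938 0.1222 0.2353]
```

Request:
move_arm(increments=[0,0,0,0,0,0,0,0,0,0.01,0,0,0,0,0,0,0.01,0,0,0,0.5,0,0,0.01,0,0,0,0.5,0,0,0.01,0,0,0,0.5,0,0,0.01,0,0,0,0.5,0,0,0.01,0,0,0,0.5,0.03,0,-0.08,0,0,0,0.5])

```text
clock: 41.95
ee_pos: [0.6415, 0.1411, 0.2968]
eef_rot: [0.006, 0.987, -0.0, -0.158]
ft_force: [-0.1, -0.1, -0.2]
grip_width: 0.502
grasp_force: 0.0
```

Request:
move_arm(increments=[0.03,0,-0.1,0,0,0,0.5,0.06,0,-0.19,0,0,0,0.5,0.13,-0.03,-0.29,0,-0.03,0,0.5,0.21,-0.07,-0.39,0,-0.07,0,0.5,0.28,-0.1,-0.49,0,-0.1,0,0.5,0.36,-0.14,-0.59,0,-0.14,0,0.5,0.43,-0.17,-0.69,0,-0.17,0,0.5,0.5,-0.2,-0.79,0,-0.2,0,0.5])

```text
clock: 42.75
ee_pos: [0.618, 0.1215, 0.3896]
eef_rot: [0.006, 0.997, -0.0, -0.078]
ft_force: [-0.8, 0.1, 0.6]
grip_width: 0.502
grasp_force: 0.0
```

```bash
python3 - <<'E'
from h import *
chk(); t=T(); C={n:snap(n,n+'8') for n in('wrist','side','scene')}
for l,z,z2 in [('neck1',.098,.092),('bottle1',.012,.006)]:
    for n in C:
        for q in imaging.place_of(l,n)[:4]:
            if q['p']>.3: print(n,l,np.round(q['uv']),round(q['p'],2),atz(*ray(C[n],q['uv'],t),z).round(4))
from plan import *
# dark cap centroid in scene/side vs expected for bay3 home and B
for n in('side','scene'): print(n,proj(C[n],[[*foot(0,12,0,70)[0][:2],.140],[.499,-.342,.134]]).round(0))
from plan import *
plan([([.59,.04,.29],ori(0,YAW),.5,6),([.57,-.05,.30],ori(0,-6),.5,5),([.55,-.14,.30],ori(-6,-12),.5,5),([.525,-.24,.29],ori(-10,-18),.5,6),([.499,-.34,.26],ori(-18,-25),.5,7)])
E
```

```text
cmd g [0.5938 0.1222 0.2353] meas g [0.5938 0.1215 0.2365] rot err deg [ 0.  -0.1  0. ] q [ 0.34  0.77 -1.13  1.42  0.58  1.49  0.77] F [-0.8  0.1  0.6] t 42.75 w 0.502
wrist neck1 [348. 265.] 0.79 [0.5954 0.1408 0.098 ]
side neck1 [308. 226.] 0.95 [0.5958 0.1445 0.098 ]
side neck1 [394. 370.] 0.65 [ 0.4908 -0.342   0.098 ]
scene neck1 [250. 294.] 0.84 [0.6049 0.1377 0.098 ]
scene neck1 [395. 243.] 0.71 [ 0.499  -0.3223  0.098 ]
wrist bottle1 [345. 249.] 0.93 [0.5982 0.144  0.012 ]
side bottle1 [309. 256.] 0.74 [0.5903 0.136  0.012 ]
side bottle1 [392. 405.] 0.69 [ 0.4908 -0.3449  0.012 ]
scene bottle1 [394. 266.] 0.86 [ 0.5057 -0.3422  0.012 ]
scene bottle1 [253. 322.] 0.63 [0.6132 0.1252 0.012 ]
scene bottle1 [196. 255.] 0.62 [ 1.0068 -0.0086  0.012 ]
side [[307. 212.]
 [399. 352.]]
scene [[251. 280.]
 [400. 229.]]
0.06,-0.14,-0.09,0,-0.03,0,0.5,0.12,-0.27,-0.18,0,-0.07,0,0.5,0.18,-0.41,-0.26,0,-0.1,0,0.5,0.24,-0.55,-0.35,0,-0.14,0,0.5,0.3,-0.69,-0.43,0,-0.17,0,0.5,0.36,-0.82,-0.52,0,-0.2,0,0.5,0.36,-0.82,-0.52,0,-0.2,0,0.5,0.36,-0.82,-0.52,0,-0.2,0,0.5    #step 18mm 1.8deg
0.04,-0
[... 821 characters left out ...]
-0.01,0.07,0.11,0.5    #step 18mm 1.5deg
-0.03,-0.18,0.02,-0.01,0.02,0.02,0.5,-0.07,-0.33,0.06,-0.01,0.04,0.05,0.5,-0.12,-0.49,0.11,-0.02,0.07,0.07,0.5,-0.16,-0.64,0.15,-0.02,0.1,0.09,0.5,-0.2,-0.8,0.19,-0.03,0.12,0.11,0.5,-0.25,-0.96,0.24,-0.03,0.15,0.13,0.5,-0.25,-0.96,0.24,-0.03,0.15,0.13,0.5,-0.25,-0.96,0.24,-0.03,0.15,0.13,0.5    #step 18mm 1.7deg
-0.06,-0.15,0.04,-0.01,0.02,0.02,0.5,-0.12,-0.3,0.07,-0.02,0.05,0.04,0.5,-0.12,-0.3,0.07,-0.02,0.05,0.04,0.5,-0.12,-0.3,0.07,-0.02,0.05,0.04,0.5,-0.12,-0.3,0.07,-0.02,0.05,0.04,0.5,-0.12,-0.3,0.07,-0.02,0.05,0.04,0.5,-0.12,-0.3,0.07,-0.02,0.05,0.04,0.5,-0.12,-0.3,0.07,-0.02,0.05,0.04,0.5    #step 17mm 1.7deg
end grasp [ 0.4989 -0.3391  0.2604]
```

Request:
move_arm(increments=[0.06,-0.14,-0.09,0,-0.03,0,0.5,0.12,-0.27,-0.18,0,-0.07,0,0.5,0.18,-0.41,-0.26,0,-0.1,0,0.5,0.24,-0.55,-0.35,0,-0.14,0,0.5,0.3,-0.69,-0.43,0,-0.17,0,0.5,0.36,-0.82,-0.52,0,-0.2,0,0.5,0.36,-0.82,-0.52,0,-0.2,0,0.5,0.36,-0.82,-0.52,0,-0.2,0,0.5])

```text
clock: 44.0
ee_pos: [0.5902, 0.0403, 0.4452]
eef_rot: [0.006, 1.0, -0.0, -0.002]
ft_force: [0.3, 0.6, -0.6]
grip_width: 0.499
grasp_force: 0.0
```

Request:
move_arm(increments=[0.04,-0.19,-0.01,0,0,0.02,0.5,0.08,-0.37,-0.03,0,0,0.05,0.5,0.12,-0.55,-0.05,0,0,0.07,0.5,0.15,-0.73,-0.07,0,0,0.09,0.5,0.19,-0.91,-0.09,0,0,0.12,0.5,0.19,-0.91,-0.09,0,0,0.12,0.5,0.19,-0.91,-0.09,0,0,0.12,0.5,0.19,-0.91,-0.09,0,0,0.12,0.5])

```text
clock: 44.8
ee_pos: [0.5703, -0.0491, 0.4544]
eef_rot: [0.052, 0.999, -0.0, -0.001]
ft_force: [-0.4, -0.4, -0.5]
grip_width: 0.498
grasp_force: 0.0
```

Request:
move_arm(increments=[-0.01,-0.18,0,0,0.02,0.03,0.5,-0.02,-0.37,0,0,0.05,0.05,0.5,-0.03,-0.55,0,-0.01,0.08,0.08,0.5,-0.04,-0.74,0,-0.01,0.1,0.11,0.5,-0.06,-0.93,0.01,-0.01,0.13,0.13,0.5,-0.06,-0.93,0.01,-0.01,0.13,0.13,0.5,-0.06,-0.93,0.01,-0.01,0.13,0.13,0.5,-0.06,-0.93,0.01,-0.01,0.13,0.13,0.5])

```text
clock: 45.6
ee_pos: [0.5662, -0.1428, 0.4539]
eef_rot: [0.103, 0.993, 0.006, -0.052]
ft_force: [-0.4, 0.1, 0.4]
grip_width: 0.496
grasp_force: 0.0
```

Request:
move_arm(increments=[-0.01,-0.18,0.01,0,0.02,0.02,0.5,-0.02,-0.35,0.03,-0.01,0.03,0.05,0.5,-0.04,-0.53,0.05,-0.01,0.04,0.07,0.5,-0.05,-0.7,0.07,-0.01,0.06,0.09,0.5,-0.06,-0.88,0.08,-0.01,0.07,0.11,0.5,-0.06,-0.88,0.08,-0.01,0.07,0.11,0.5,-0.06,-0.88,0.08,-0.01,0.07,0.11,0.5,-0.06,-0.88,0.08,-0.01,0.07,0.11,0.5])

```text
clock: 46.4
ee_pos: [0.5531, -0.23, 0.4453]
eef_rot: [0.146, 0.986, 0.011, -0.079]
ft_force: [-0.0, 0.7, -0.1]
grip_width: 0.501
grasp_force: 0.0
```

Request:
move_arm(increments=[-0.03,-0.18,0.02,-0.01,0.02,0.02,0.5,-0.07,-0.33,0.06,-0.01,0.04,0.05,0.5,-0.12,-0.49,0.11,-0.02,0.07,0.07,0.5,-0.16,-0.64,0.15,-0.02,0.1,0.09,0.5,-0.2,-0.8,0.19,-0.03,0.12,0.11,0.5,-0.25,-0.96,0.24,-0.03,0.15,0.13,0.5,-0.25,-0.96,0.24,-0.03,0.15,0.13,0.5,-0.25,-0.96,0.24,-0.03,0.15,0.13,0.5])

```text
clock: 47.2
ee_pos: [0.5452, -0.3288, 0.4172]
eef_rot: [0.197, 0.971, 0.027, -0.136]
ft_force: [-0.2, 1.2, -0.4]
grip_width: 0.501
grasp_force: 0.0
```

Request:
move_arm(increments=[-0.06,-0.15,0.04,-0.01,0.02,0.02,0.5,-0.12,-0.3,0.07,-0.02,0.05,0.04,0.5,-0.12,-0.3,0.07,-0.02,0.05,0.04,0.5,-0.12,-0.3,0.07,-0.02,0.05,0.04,0.5,-0.12,-0.3,0.07,-0.02,0.05,0.04,0.5,-0.12,-0.3,0.07,-0.02,0.05,0.04,0.5,-0.12,-0.3,0.07,-0.02,0.05,0.04,0.5,-0.12,-0.3,0.07,-0.02,0.05,0.04,0.5])

```text
clock: 48.0
ee_pos: [0.5423, -0.3598, 0.4079]
eef_rot: [0.212, 0.964, 0.036, -0.153]
ft_force: [0.6, 0.2, 0.3]
grip_width: 0.497
grasp_force: 0.0
```

```bash
python3 - <<'E'
from h import *
chk(); t=T(); C={n:snap(n,n+'9') for n in('wrist','side')}
for l,z in [('neck1',.092),('bottle1',.006),('seen1',.006)]:
    for n in C:
        for q in imaging.place_of(l,n)[:4]:
            if q['p']>.3: print(n,l,np.round(q['uv']),round(q['p'],2),atz(*ray(C[n],q['uv'],t),z).round(4))
im=C['wrist']['pixels'].max(2); u=proj(C['wrist'],[[.499,-.342,.134],[.5175,-.3945,.134]],t); print(u)
n,L,st,ce=cv2.connectedComponentsWithStats((im<60).astype(np.uint8))
for i in range(1,n):
    if 800<st[i,4]<6000: print(st[i],ce[i].round(1),'@.134',atz(*ray(C['wrist'],ce[i],t),.134).round(4))
E
```

```text
cmd g [ 0.4989 -0.3391  0.2604] meas g [ 0.4989 -0.339   0.2606] rot err deg [ 0. -0. -0.] q [ 1.01  0.81 -1.05  1.25  0.56  1.74  1.17] F [0.6 0.2 0.3] t 48.0 w 0.497
wrist neck1 [318. 288.] 0.76 [ 0.4983 -0.3416  0.092 ]
side neck1 [305. 227.] 0.93 [0.5911 0.1534 0.092 ]
side neck1 [394. 368.] 0.75 [ 0.4972 -0.3355  0.092 ]
wrist bottle1 [316. 281.] 0.57 [ 0.5006 -0.3451  0.006 ]
side bottle1 [309. 256.] 0.93 [0.5955 0.1431 0.006 ]
side bottle1 [395. 404.] 0.57 [ 0.5003 -0.3421  0.006 ]
wrist seen1 [279. 316.] 0.87 [ 0.5179 -0.3979  0.006 ]
side seen1 [423. 419.] 0.8 [ 0.5215 -0.3931  0.006 ]
[[317.1659451  295.49863497]
 [264.37774352 345.70641515]]
[ 298    0  141   49 3664] [349.4  15.8] @.134 [ 0.3026 -0.2216  0.134 ]
```

```bash
python3 - <<'E'
from plan import *
b=[.4988,-.3417]; o=ori(-OFF,-25)
plan([([*b,.25],o,.5,2),([*b,.136],o,.5,9),(None,None,0,5)])
plan([([*b,.235],o,0,8)])
f,_=foot(-75,80,30,-70)
plan([([.46,-.25,.235],ori(-15,-18),0,6),([.455,-.14,.225],ori(-5,-8),0,6),(f,ori(30-OFF,YAW),0,9)]+ins(-70,INS[:1]))
E
```

```text
-0.02,-0.01,0.05,0,0,0,0.5,-0.04,-0.02,0.1,0,0,0,0.5,-0.08,-0.02,0.22,0,0,0,0.5,-0.12,-0.02,0.34,0,0,0,0.5,-0.16,-0.02,0.46,0,0,0,0.5,-0.2,-0.02,0.58,0,0,0,0.5,-0.24,-0.02,0.7,0,0,0,0.5,-0.27,-0.02,0.82,0,0,0,0.5    #step 13mm 0.0deg
-0.04,0,0.12,0,0,0,0.5,-0.08,0,0.24,0,0,0,0.5,-0.12,0,0.36,0,0,0,0.5,-0.12,0,0.36,0,0,0,0,-0.12,0,0.36,0,0,0,0,-0.12,0,0.36,0,0,0,0,-0.12,0,0.36,0,0,0,0,-0.12,0,0.36,0,0,0,0    #step 13mm 0.0deg
end grasp [ 0.4986 -0.3406  0.1361]
0.04,0,-0.12,0,0,0,0,0.08,0,-0.24,0,0,0,0,0.11,0,-0.35,0,0,0,0,0.15,0,-0.47,0,0,0,0,0.19,0,-0.59,0,0,0,0,0.23,0,-0.71,0,0,0,0,0.27,0,-0.82,0,0,0,0,0.31,0,-0.94,0,0,0,0    #step 13mm 0.0deg
end grasp [ 0.4982 -0.3409  0.2351]
0.13,0.12,0.04,0.01,-0.01,-0.02,0,0.26,0.24,0.08,0.02,-0.02,-0.05,0,0.39,0.36,0.12,0.02,-0.03,-0.07,0,0.52,0.48,0.15,0.03,-0.05,-0.1,0,0.65,0.6,0.19,0.04,-0.06,-0.12,0,0.78,0.72,0.23,0.05,-0.07,-0.14,0,0.9,0.88,0.28,0.05,-0.11,-0.18,0,0.9,0.88,0.28,0.05,-0.11,-0.18,0    #step 21mm 2.5deg
0.1,0.18,0.03,0.01,-0.03,-0.04,0,0.2,0.36,0.06,0.02,-0.07,-0.08,0,0.3,0.54,0.1,0.02,-0.11,-0.11,0,0.4,0.72,0.13,0.03,-0.1
[... 289 characters left out ...]
-0.17,-0.07,0,0.36,0.78,0.21,-0.01,-0.21,-0.09,0,0.43,0.93,0.25,-0.01,-0.25,-0.1,0,0.43,0.93,0.25,-0.01,-0.25,-0.1,0,0.43,0.93,0.25,-0.01,-0.25,-0.1,0    #step 18mm 2.4deg
0.07,0.16,0.04,0,-0.04,-0.02,0,0.14,0.31,0.08,0,-0.09,-0.04,0,0.21,0.47,0.12,0,-0.13,-0.06,0,0.21,0.47,0.16,0,-0.15,-0.06,0,0.22,0.47,0.2,-0.01,-0.17,-0.06,0,0.23,0.47,0.25,-0.01,-0.19,-0.06,0,0.24,0.47,0.29,-0.01,-0.22,-0.06,0,0.25,0.47,0.33,-0.01,-0.24,-0.06,0    #step 18mm 2.4deg
0.01,0,0.05,0,-0.02,0,0,0.01,0,0.05,0,-0.02,0,0,0.01,0,0.05,0,-0.02,0,0,0.01,0,0.05,0,-0.02,0,0,0.01,0,0.05,0,-0.02,0,0,0.01,0,0.05,0,-0.02,0,0,0.01,0,0.05,0,-0.02,0,0,0.01,0,0.05,0,-0.02,0,0    #step 5mm 0.9deg
end grasp [0.4658 0.0043 0.17  ]
```

Request:
move_arm(increments=[-0.02,-0.01,0.05,0,0,0,0.5,-0.04,-0.02,0.1,0,0,0,0.5,-0.08,-0.02,0.22,0,0,0,0.5,-0.12,-0.02,0.34,0,0,0,0.5,-0.16,-0.02,0.46,0,0,0,0.5,-0.2,-0.02,0.58,0,0,0,0.5,-0.24,-0.02,0.7,0,0,0,0.5,-0.27,-0.02,0.82,0,0,0,0.5])

```text
clock: 49.2
ee_pos: [0.5417, -0.3617, 0.32]
eef_rot: [0.213, 0.964, 0.036, -0.154]
ft_force: [0.4, -0.2, 0.5]
grip_width: 0.5
grasp_force: 0.0
```

Request:
move_arm(increments=[-0.04,0,0.12,0,0,0,0.5,-0.08,0,0.24,0,0,0,0.5,-0.12,0,0.36,0,0,0,0.5,-0.12,0,0.36,0,0,0,0,-0.12,0,0.36,0,0,0,0,-0.12,0,0.36,0,0,0,0,-0.12,0,0.36,0,0,0,0,-0.12,0,0.36,0,0,0,0])

```text
clock: 50.0
ee_pos: [0.5421, -0.3616, 0.2838]
eef_rot: [0.213, 0.964, 0.036, -0.153]
ft_force: [0.3, -0.6, -1.3]
grip_width: 0.315
grasp_force: 59.0
```

Request:
move_arm(increments=[0.04,0,-0.12,0,0,0,0,0.08,0,-0.24,0,0,0,0,0.11,0,-0.35,0,0,0,0,0.15,0,-0.47,0,0,0,0,0.19,0,-0.59,0,0,0,0,0.23,0,-0.71,0,0,0,0,0.27,0,-0.82,0,0,0,0,0.31,0,-0.94,0,0,0,0])

```text
clock: 50.8
ee_pos: [0.5415, -0.3619, 0.3834]
eef_rot: [0.212, 0.964, 0.036, -0.153]
ft_force: [0.8, -0.2, -0.8]
grip_width: 0.317
grasp_force: 59.1
```

Request:
move_arm(increments=[0.13,0.12,0.04,0.01,-0.01,-0.02,0,0.26,0.24,0.08,0.02,-0.02,-0.05,0,0.39,0.36,0.12,0.02,-0.03,-0.07,0,0.52,0.48,0.15,0.03,-0.05,-0.1,0,0.65,0.6,0.19,0.04,-0.06,-0.12,0,0.78,0.72,0.23,0.05,-0.07,-0.14,0,0.9,0.88,0.28,0.05,-0.11,-0.18,0,0.9,0.88,0.28,0.05,-0.11,-0.18,0])

```text
clock: 51.6
ee_pos: [0.4927, -0.2395, 0.3853]
eef_rot: [0.14, 0.984, 0.018, -0.112]
ft_force: [0.0, 0.1, -1.8]
grip_width: 0.311
grasp_force: 59.2
```

Request:
move_arm(increments=[0.1,0.18,0.03,0.01,-0.03,-0.04,0,0.2,0.36,0.06,0.02,-0.07,-0.08,0,0.3,0.54,0.1,0.02,-0.11,-0.11,0,0.4,0.72,0.13,0.03,-0.14,-0.15,0,0.5,0.89,0.17,0.04,-0.18,-0.19,0,0.5,0.89,0.17,0.04,-0.18,-0.19,0,0.5,0.89,0.17,0.04,-0.18,-0.19,0,0.5,0.89,0.17,0.04,-0.18,-0.19,0])

```text
clock: 52.4
ee_pos: [0.4684, -0.1433, 0.3794]
eef_rot: [0.069, 0.997, 0.001, -0.044]
ft_force: [0.6, 0.2, -1.2]
grip_width: 0.314
grasp_force: 59.3
```

Request:
move_arm(increments=[0.07,0.16,0.04,-0.01,-0.04,-0.01,0,0.14,0.31,0.08,-0.01,-0.08,-0.03,0,0.22,0.47,0.12,-0.01,-0.13,-0.05,0,0.29,0.62,0.16,-0.01,-0.17,-0.07,0,0.36,0.78,0.21,-0.01,-0.21,-0.09,0,0.43,0.93,0.25,-0.01,-0.25,-0.1,0,0.43,0.93,0.25,-0.01,-0.25,-0.1,0,0.43,0.93,0.25,-0.01,-0.25,-0.1,0])

```text
clock: 53.2
ee_pos: [0.4364, -0.0448, 0.358]
eef_rot: [0.029, 0.998, 0.0, 0.054]
ft_force: [0.4, -0.2, -2.0]
grip_width: 0.315
grasp_force: 59.3
```

Request:
move_arm(increments=[0.07,0.16,0.04,0,-0.04,-0.02,0,0.14,0.31,0.08,0,-0.09,-0.04,0,0.21,0.47,0.12,0,-0.13,-0.06,0,0.21,0.47,0.16,0,-0.15,-0.06,0,0.22,0.47,0.2,-0.01,-0.17,-0.06,0,0.23,0.47,0.25,-0.01,-0.19,-0.06,0,0.24,0.47,0.29,-0.01,-0.22,-0.06,0,0.25,0.47,0.33,-0.01,-0.24,-0.06,0])

```text
clock: 54.0
ee_pos: [0.4184, 0.0028, 0.3223]
eef_rot: [0.006, 0.989, -0.0, 0.148]
ft_force: [0.4, -0.5, -0.7]
grip_width: 0.318
grasp_force: 59.4
```

Request:
move_arm(increments=[0.01,0,0.05,0,-0.02,0,0,0.01,0,0.05,0,-0.02,0,0,0.01,0,0.05,0,-0.02,0,0,0.01,0,0.05,0,-0.02,0,0,0.01,0,0.05,0,-0.02,0,0,0.01,0,0.05,0,-0.02,0,0,0.01,0,0.05,0,-0.02,0,0,0.01,0,0.05,0,-0.02,0,0])

```text
clock: 54.8
ee_pos: [0.418, 0.0043, 0.3176]
eef_rot: [0.005, 0.988, 0.0, 0.156]
ft_force: [0.2, 0.3, -2.3]
grip_width: 0.312
grasp_force: 59.4
```

```bash
python3 - <<'E'
from h import *
chk()
from plan import *
plan(ins(-70,INS[1:]))
E
```

```text
cmd g [0.4658 0.0043 0.17  ] meas g [0.4658 0.0042 0.1701] rot err deg [ 0. -0.  0.] q [ 0.76  0.41 -1.14  2.27  0.94  0.58  0.49] F [ 0.2  0.3 -2.3] t 54.8 w 0.312
-0.07,0,0.06,0,0,0,0,-0.14,0,0.12,0,0,0,0,-0.22,0,0.18,0,0,0,0,-0.29,0,0.24,0,0,0,0,-0.36,0,0.3,0,0,0,0,-0.38,0,0.35,0,0,0,0,-0.39,0,0.39,0,0,0,0,-0.41,0,0.44,0,0,0,0    #step 10mm 0.0deg
-0.06,0,0.02,0,0.03,0,0,-0.13,0,0.04,0,0.06,0,0,-0.19,0,0.06,0,0.09,0,0,-0.27,0,0.07,0,0.13,0,0,-0.35,0,0.08,0,0.17,0,0,-0.43,0,0.09,0,0.2,0,0,-0.51,0,0.1,0,0.24,0,0,-0.59,0,0.11,0,0.28,0,0    #step 8mm 1.8deg
-0.08,0,0,0,0.04,0,0,-0.15,0,0,0,0.07,0,0,-0.25,0,0,0,0.12,0,0,-0.34,0,0.01,0,0.16,0,0,-0.44,0,0.01,0,0.21,0,0,-0.53,0,0.02,0,0.25,0,0,-0.63,0,0.03,0,0.3,0,0,-0.71,0,0.05,0,0.33,0,0    #step 10mm 2.2deg
-0.08,0,0,0,0.04,0,0,-0.16,0,0,0,0.08,0,0,-0.24,0,0,0,0.12,0,0,-0.32,0,0,0,0.15,0,0,-0.4,0,0.01,0,0.19,0,0,-0.4,0,0.01,0,0.19,0,0,-0.4,0,0.02,0,0.19,0,0,-0.4,0,0.02,0,0.19,0,0    #step 8mm 1.8deg
end grasp [0.5923 0.0032 0.1417]
```

Request:
move_arm(increments=[-0.07,-0.01,0.06,0,0,0,0,-0.14,-0.01,0.12,0,0,0,0,-0.22,-0.01,0.18,0,0,0,0,-0.29,-0.01,0.24,0,0,0,0,-0.36,-0.01,0.3,0,0,0,0,-0.38,-0.01,0.35,0,0,0,0,-0.39,-0.01,0.39,0,0,0,0,-0.41,-0.01,0.44,0,0,0,0])

```text
clock: 55.6
ee_pos: [0.4704, 0.0029, 0.2879]
eef_rot: [0.005, 0.988, 0.0, 0.156]
ft_force: [-0.6, 0.7, -1.6]
grip_width: 0.314
grasp_force: 59.4
```

Request:
move_arm(increments=[-0.06,0,0.02,0,0.03,0,0,-0.13,0,0.04,0,0.06,0,0,-0.19,0,0.06,0,0.09,0,0,-0.27,0,0.07,0,0.13,0,0,-0.35,0,0.08,0,0.17,0,0,-0.43,0,0.09,0,0.2,0,0,-0.51,0,0.1,0,0.24,0,0,-0.59,0,0.11,0,0.28,0,0])

```text
clock: 56.4
ee_pos: [0.5298, 0.0028, 0.2958]
eef_rot: [0.004, 0.999, 0.001, 0.046]
ft_force: [-1.5, 0.6, -0.9]
grip_width: 0.315
grasp_force: 59.5
```

Request:
move_arm(increments=[-0.08,0,0,0,0.04,0,0,-0.15,0,0,0,0.07,0,0,-0.25,0,0,0,0.12,0,0,-0.34,0,0.01,0,0.16,0,0,-0.44,0,0.01,0,0.21,0,0,-0.53,0,0.02,0,0.25,0,0,-0.63,0,0.03,0,0.3,0,0,-0.71,0,0.05,0,0.33,0,0])

```text
clock: 57.2
ee_pos: [0.6013, 0.0024, 0.2973]
eef_rot: [0.004, 0.996, 0.002, -0.084]
ft_force: [-3.2, 3.2, 0.1]
grip_width: 0.311
grasp_force: 59.6
```

Request:
move_arm(increments=[-0.08,0,0,0,0.04,0,0,-0.16,0,0,0,0.08,0,0,-0.24,0,0,0,0.12,0,0,-0.32,0,0,0,0.15,0,0,-0.4,0,0.01,0,0.19,0,0,-0.4,0,0.01,0,0.19,0,0,-0.4,0,0.02,0,0.19,0,0,-0.4,0,0.02,0,0.19,0,0])

```text
clock: 58.0
ee_pos: [0.64, 0.0014, 0.2889]
eef_rot: [0.004, 0.988, 0.002, -0.157]
ft_force: [-1.3, 0.2, -3.2]
grip_width: 0.314
grasp_force: 59.8
```

```bash
python3 - <<'E'
from h import *
chk()
from plan import *
p,r=load(); g=p+r.apply([0,0,.155])
plan([([*g[:2],g[2]-.001],None,0,2),(None,None,.5,5),([*g[:2],.17],None,.5,3),([g[0],g[1]+.04,.26],ori(-9,YAW),.5,6)])
E
```

```text
cmd g [0.5923 0.0032 0.1417] meas g [0.5921 0.0021 0.1415] rot err deg [ 0. -0.  0.] q [ 0.46  0.91 -1.04  1.44  0.6   1.5   0.94] F [-1.3  0.2 -3.2] t 58.0 w 0.314
0,0,0,0,0,0,0,0,0,0.01,0,0,0,0,0,0,0.01,0,0,0,0.5,0,0,0.01,0,0,0,0.5,0,0,0.01,0,0,0,0.5,0,0,0.01,0,0,0,0.5,0,0,0.01,0,0,0,0.5,0.03,0,-0.08,0,0,0,0.5    #step 9mm 0.0deg
0.03,0,-0.1,0,0,0,0.5,0.06,0,-0.19,0,0,0,0.5,0.15,0.07,-0.33,0,-0.03,0,0.5,0.23,0.14,-0.47,0,-0.07,0,0.5,0.32,0.2,-0.61,0,-0.1,0,0.5,0.41,0.27,-0.75,0,-0.13,0,0.5,0.5,0.34,-0.89,0,-0.17,0,0.5,0.5,0.34,-0.89,0,-0.17,0,0.5    #step 18mm 1.8deg
0.06,0.07,-0.14,0,-0.03,0,0.5,0.06,0.07,-0.14,0,-0.03,0,0.5,0.06,0.07,-0.14,0,-0.03,0,0.5,0.06,0.07,-0.14,0,-0.03,0,0.5,0.06,0.07,-0.14,0,-0.03,0,0.5,0.06,0.07,-0.14,0,-0.03,0,0.5,0.06,0.07,-0.14,0,-0.03,0,0.5,0.06,0.07,-0.14,0,-0.03,0,0.5    #step 17mm 1.4deg
end grasp [0.5926 0.044  0.2596]
```

Request:
move_arm(increments=[-0.01,0,0,0,0,0,0,-0.01,0,0.01,0,0,0,0,0,0,0.01,0,0,0,0.5,0,0,0.01,0,0,0,0.5,0,0,0.01,0,0,0,0.5,0,0,0.01,0,0,0,0.5,0,0,0.01,0,0,0,0.5,0.03,0,-0.08,0,0,0,0.5])

```text
clock: 58.8
ee_pos: [0.6398, 0.0009, 0.2968]
eef_rot: [0.005, 0.987, 0.002, -0.158]
ft_force: [0.5, 0.3, 1.1]
grip_width: 0.498
grasp_force: 0.0
```

Request:
move_arm(increments=[0.03,0,-0.1,0,0,0,0.5,0.06,0,-0.19,0,0,0,0.5,0.15,0.07,-0.33,0,-0.03,0,0.5,0.23,0.14,-0.47,0,-0.07,0,0.5,0.32,0.2,-0.61,0,-0.1,0,0.5,0.41,0.27,-0.75,0,-0.13,0,0.5,0.5,0.34,-0.89,0,-0.17,0,0.5,0.5,0.34,-0.89,0,-0.17,0,0.5])

```text
clock: 59.6
ee_pos: [0.6195, 0.0375, 0.4014]
eef_rot: [0.003, 0.996, 0.002, -0.088]
ft_force: [-0.6, -0.0, -0.2]
grip_width: 0.5
grasp_force: 0.0
```

Request:
move_arm(increments=[0.06,0.07,-0.14,0,-0.03,0,0.5,0.06,0.07,-0.14,0,-0.03,0,0.5,0.06,0.07,-0.14,0,-0.03,0,0.5,0.06,0.07,-0.14,0,-0.03,0,0.5,0.06,0.07,-0.14,0,-0.03,0,0.5,0.06,0.07,-0.14,0,-0.03,0,0.5,0.06,0.07,-0.14,0,-0.03,0,0.5,0.06,0.07,-0.14,0,-0.03,0,0.5])

```text
clock: 60.4
ee_pos: [0.617, 0.0421, 0.4125]
eef_rot: [0.005, 0.997, 0.002, -0.079]
ft_force: [-1.0, -0.1, 0.7]
grip_width: 0.502
grasp_force: 0.0
```

```bash
python3 - <<'E'
from h import *
chk(); t=T(); C={n:snap(n,n+'10') for n in('wrist','side')}
for l,z in [('neck1',.098),('bottle1',.012),('seen1',.006),('lens',.225),('swivel_knob',.266)]:
    for n in C:
        for q in imaging.place_of(l,n)[:4]:
            if q['p']>.3: print(n,l,np.round(q['uv']),round(q['p'],2),atz(*ray(C[n],q['uv'],t),z).round(4))
a=cv2.resize(C['side']['pixels'][150:350,240:440],(600,600),interpolation=cv2.INTER_CUBIC)
cv2.imwrite('pics/c10.png',a[:,:,::-1])
E
```

```text
cmd g [0.5926 0.044  0.2596] meas g [0.5926 0.0427 0.2594] rot err deg [-0.  0.  0.] q [ 0.46  0.73 -1.11  1.42  0.55  1.52  0.91] F [-1.  -0.1  0.7] t 60.4 w 0.502
wrist neck1 [437. 262.] 0.94 [0.5977 0.141  0.098 ]
wrist neck1 [273. 260.] 0.57 [0.5941 0.003  0.098 ]
side neck1 [306. 227.] 0.79 [0.5881 0.1402 0.098 ]
side neck1 [334. 252.] 0.76 [0.5903 0.0127 0.098 ]
wrist bottle1 [414. 245.] 0.84 [0.5973 0.1424 0.012 ]
wrist bottle1 [280. 242.] 0.74 [5.927e-01 1.000e-04 1.200e-02]
side bottle1 [335. 280.] 0.93 [0.5963 0.0154 0.012 ]
side bottle1 [309. 257.] 0.65 [0.5907 0.1352 0.012 ]
side seen1 [238. 159.] 0.73 [0.6817 0.8424 0.006 ]
side seen1 [421. 421.] 0.68 [ 0.5168 -0.3953  0.006 ]
side lens [239. 160.] 0.67 [0.504  0.3369 0.225 ]
side swivel_knob [267. 138.] 0.63 [0.5878 0.3391 0.266 ]
```

View pics/c10.png

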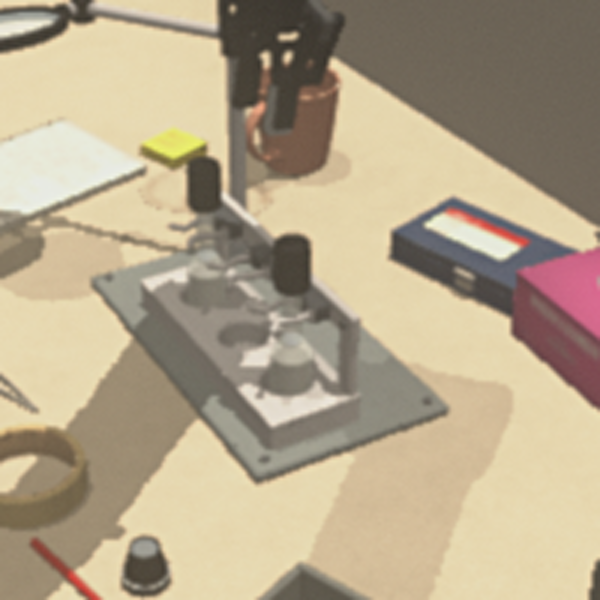

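```bash
python3 - <<'E'
from h import *
from plan import *
c=imaging.capture('side')
print(proj(c,[[*foot(0,12,0,y)[0][:2],.140] for y in(-70,70)]).round(1))
k=[.5842,.351]; o=ori(0,-40)
plan([([.58,.10,.33],ori(0,-5),.9,6),([.575,.18,.335],ori(0,-20),.9,5),([.575,.265,.335],ori(0,-30),.9,5),([*k,.335],o,.9,6),([*k,.27],o,.9,5),(None,None,.9,2),(None,None,0,6)])
E
```

```text
[[336.8 237.8]
 [307.1 211.6]]
0.08,0.09,-0.11,0,-0.03,0.02,0.9,0.16,0.19,-0.22,0,-0.07,0.03,0.9,0.24,0.28,-0.33,0,-0.1,0.05,0.9,0.32,0.37,-0.44,0,-0.13,0.07,0.9,0.4,0.47,-0.55,0,-0.17,0.08,0.9,0.48,0.56,-0.65,-0.01,-0.2,0.1,0.9,0.5,0.72,-0.66,-0.01,-0.2,0.17,0.9,0.51,0.88,-0.67,-0.02,-0.2,0.23,0.9    #step 17mm 3.1deg
0.04,0.16,-0.01,0,0,0.07,0.9,0.08,0.31,-0.02,0,0,0.14,0.9,0.12,0.47,-0.03,0,0,0.2,0.9,0.15,0.64,-0.03,0,0,0.25,0.9,0.18,0.8,-0.03,0,0,0.29,0.9,0.22,0.97,-0.03,0,0,0.34,0.9,0.22,0.97,-0.03,0,0,0.34,0.9,0.22,0.97,-0.03,0,0,0.34,0.9    #step 17mm 3.2deg
0.07,0.15,0,0,0,0.04,0.9,0.15,0.31,0.01,0,0,0.08,0.9,0.2,0.44,0.01,0,0,0.12,0.9,0.25,0.58,0.01,0,0,0.16,0.9,0.3,0.71,0.01,0,0,0.2,0.9,0.35,0.85,0.01,0,0,0.23,0.9,0.39,0.98,0.01,0,0,0.27,0.9,0.39,0.98,0.01,0,0,0.27,0.9    #step 18mm 1.8deg
0.08,0.12,0,0,0,0.04,0.9,0.08,0.12,0.13,0,0,0.04,0.9,0.08,0.12,0.26,0,0,0.04,0.9,0.08,0.12,0.39,0,0,0.04,0.9,0.08,0.12,0.52,0,0,0.04,0.9,0.08,0.12,0.65,0,0,0.04,0.9,0.08,0.12,0.65,0,0,0.04,0.9,0.08,0.12,0.65,0,0,0.04,0.9    #step 14mm 1.8deg
0,0,0,0,0,0,0,0,0,0,0,0,0,0,0,0,0,0,0,0,0,0,0,0,0,0,0,0,0,0,0,0,0,0,0,0,0,0,0,0,0,0,0,0,0,0,0,0,0,0,0,0,0,0,0,0    #step 0mm 0.0deg
end grasp [0.5841 0.3513 0.2698]
```

Both caps sit where a home bottle projects (336.8,237.8 and 307,211.6 expected; seen 337,238 and 308,211). Back to the knob.

Request:
move_arm(increments=[0.08,0.09,-0.11,0,-0.03,0.02,0.9,0.16,0.19,-0.22,0,-0.07,0.03,0.9,0.24,0.28,-0.33,0,-0.1,0.05,0.9,0.32,0.37,-0.44,0,-0.13,0.07,0.9,0.4,0.47,-0.55,0,-0.17,0.08,0.9,0.48,0.56,-0.65,-0.01,-0.2,0.1,0.9,0.5,0.72,-0.66,-0.01,-0.2,0.17,0.9,0.51,0.88,-0.67,-0.02,-0.2,0.23,0.9])

```text
clock: 61.85
ee_pos: [0.5772, 0.1313, 0.4884]
eef_rot: [0.097, 0.995, 0.002, 0.001]
ft_force: [-0.1, -0.4, -0.2]
grip_width: 0.898
grasp_force: 0.0
```

Request:
move_arm(increments=[0.04,0.16,-0.01,0,0,0.07,0.9,0.08,0.31,-0.02,0,0,0.14,0.9,0.12,0.47,-0.03,0,0,0.2,0.9,0.15,0.64,-0.03,0,0,0.25,0.9,0.18,0.8,-0.03,0,0,0.29,0.9,0.22,0.97,-0.03,0,0,0.34,0.9,0.22,0.97,-0.03,0,0,0.34,0.9,0.22,0.97,-0.03,0,0,0.34,0.9])

```text
clock: 62.65
ee_pos: [0.5744, 0.2301, 0.4908]
eef_rot: [0.226, 0.974, 0.002, -0.0]
ft_force: [0.7, -0.2, 0.1]
grip_width: 0.905
grasp_force: 0.0
```

Request:
move_arm(increments=[0.07,0.15,0,0,0,0.04,0.9,0.15,0.31,0.01,0,0,0.08,0.9,0.2,0.44,0.01,0,0,0.12,0.9,0.25,0.58,0.01,0,0,0.16,0.9,0.3,0.71,0.01,0,0,0.2,0.9,0.35,0.85,0.01,0,0,0.23,0.9,0.39,0.98,0.01,0,0,0.27,0.9,0.39,0.98,0.01,0,0,0.27,0.9])

```text
clock: 63.45
ee_pos: [0.583, 0.3355, 0.4897]
eef_rot: [0.328, 0.945, 0.002, -0.001]
ft_force: [1.1, 0.4, 0.1]
grip_width: 0.898
grasp_force: 0.0
```

Request:
move_arm(increments=[0.08,0.12,0,0,0,0.04,0.9,0.08,0.12,0.13,0,0,0.04,0.9,0.08,0.12,0.26,0,0,0.04,0.9,0.08,0.12,0.39,0,0,0.04,0.9,0.08,0.12,0.52,0,0,0.04,0.9,0.08,0.12,0.65,0,0,0.04,0.9,0.08,0.12,0.65,0,0,0.04,0.9,0.08,0.12,0.65,0,0,0.04,0.9])

```text
clock: 64.25
ee_pos: [0.5844, 0.3494, 0.4246]
eef_rot: [0.343, 0.939, 0.002, -0.001]
ft_force: [-0.2, 0.8, 0.3]
grip_width: 0.902
grasp_force: 0.0
```

Request:
move_arm(increments=[0,0,0,0,0,0,0,0,0,0,0,0,0,0,0,0,0,0,0,0,0,0,0,0,0,0,0,0,0,0,0,0,0,0,0,0,0,0,0,0,0,0,0,0,0,0,0,0,0,0,0,0,0,0,0,0], newtons=30)

```text
clock: 65.05
ee_pos: [0.5842, 0.3497, 0.4252]
eef_rot: [0.343, 0.939, 0.002, -0.001]
ft_force: [-1.1, 0.4, 3.6]
grip_width: 0.18
grasp_force: 29.4
```

```bash
python3 - <<'E'
from h import *
chk()
from plan import *
c=np.array([.672,.228])
def K(a,r=.152): return [*(c+r*np.array([np.cos(np.radians(a)),np.sin(np.radians(a))])),.270]
A=np.linspace(125.5,208.3,28)[1:]
plan([(K(a),ori(0,-40*(196.8-a)/71.3),0,1) for a in A])
E
```

```text
cmd g [0.5841 0.3513 0.2698] meas g [0.5843 0.3504 0.2702] rot err deg [-0.  0.  0.] q [-0.13  0.69 -0.89  1.29  0.53  1.39 -0.13] F [-1.1  0.4  3.6] t 65.05 w 0.18
0.03,-0.07,0,0,0,-0.04,0,0.04,-0.15,0,0,0,-0.08,0,0.05,-0.24,0,0,0,-0.12,0,0.06,-0.32,0,0,0,-0.16,0,0.06,-0.4,0,0,0,-0.19,0,0.05,-0.48,0,0,0,-0.23,0,0.04,-0.56,0,0,0,-0.27,0,0.03,-0.64,0,0,0,-0.31,0    #step 9mm 1.8deg
0.01,-0.08,0,0,0,-0.04,0,0,-0.16,0,0,0,-0.08,0,0,-0.24,0,0,0,-0.11,0,-0.01,-0.32,0,0,0,-0.15,0,-0.02,-0.4,0,0,0,-0.19,0,-0.04,-0.48,0,0,0,-0.23,0,-0.07,-0.56,-0.01,0,0,-0.27,0,-0.09,-0.64,-0.01,0,0,-0.31,0    #step 9mm 1.8deg
-0.01,-0.08,0,0,0,-0.03,0,-0.03,-0.16,0,0,0,-0.07,0,-0.05,-0.24,0,0,0,-0.11,0,-0.08,-0.32,0,0,0,-0.15,0,-0.1,-0.39,0,0,0,-0.19,0,-0.14,-0.47,0,0,0,-0.22,0,-0.17,-0.54,0,0,0,-0.26,0,-0.21,-0.61,0,0,0,-0.3,0    #step 9mm 1.8deg
-0.03,-0.08,0,0,0,-0.04,0,-0.06,-0.15,0,0,0,-0.08,0,-0.1,-0.23,0,0,0,-0.12,0,-0.1,-0.23,0,0,0,-0.12,0,-0.1,-0.23,0,0,0,-0.12,0,-0.1,-0.23,0,0,0,-0.12,0,-0.1,-0.23,0,0,0,-0.12,0,-0.1,-0.23,0,0,0,-0.12,0    #step 9mm 1.8deg
end grasp [0.5384 0.1561 0.2701]
```

Request:
move_arm(increments=[0.03,-0.07,0,0,0,-0.04,0,0.04,-0.15,0,0,0,-0.08,0,0.05,-0.24,0,0,0,-0.12,0,0.06,-0.32,0,0,0,-0.16,0,0.06,-0.4,0,0,0,-0.19,0,0.05,-0.48,0,0,0,-0.23,0,0.04,-0.56,0,0,0,-0.27,0,0.03,-0.64,0,0,0,-0.31,0])

```text
clock: 65.85
ee_pos: [0.5389, 0.3035, 0.4252]
eef_rot: [0.224, 0.974, 0.003, -0.001]
ft_force: [-1.1, 4.2, 6.0]
grip_width: 0.176
grasp_force: 29.8
```

Request:
move_arm(increments=[0.01,-0.08,0,0,0,-0.04,0,0,-0.16,0,0,0,-0.08,0,0,-0.24,0,0,0,-0.11,0,-0.01,-0.32,0,0,0,-0.15,0,-0.02,-0.4,0,0,0,-0.19,0,-0.04,-0.48,0,0,0,-0.23,0,-0.07,-0.56,-0.01,0,0,-0.27,0,-0.09,-0.64,-0.01,0,0,-0.31,0])

```text
clock: 66.65
ee_pos: [0.5183, 0.2416, 0.4251]
eef_rot: [0.104, 0.995, 0.002, -0.002]
ft_force: [-3.7, 3.5, 2.9]
grip_width: 0.173
grasp_force: 29.6
```

Request:
move_arm(increments=[-0.01,-0.08,0,0,0,-0.03,0,-0.03,-0.16,0,0,0,-0.07,0,-0.05,-0.24,0,0,0,-0.11,0,-0.08,-0.32,0,0,0,-0.15,0,-0.1,-0.39,0,0,0,-0.19,0,-0.14,-0.47,0,0,0,-0.22,0,-0.17,-0.54,0,0,0,-0.26,0,-0.21,-0.61,0,0,0,-0.3,0])

```text
clock: 67.45
ee_pos: [0.5253, 0.1771, 0.425]
eef_rot: [-0.013, 1.0, 0.001, -0.003]
ft_force: [-8.3, 0.9, 7.8]
grip_width: 0.178
grasp_force: 30.1
```

Request:
move_arm(increments=[-0.03,-0.08,0,0,0,-0.04,0,-0.06,-0.15,0,0,0,-0.08,0,-0.1,-0.23,0,0,0,-0.12,0,-0.1,-0.23,0,0,0,-0.12,0,-0.1,-0.23,0,0,0,-0.12,0,-0.1,-0.23,0,0,0,-0.12,0,-0.1,-0.23,0,0,0,-0.12,0,-0.1,-0.23,0,0,0,-0.12,0])

```text
clock: 68.25
ee_pos: [0.5361, 0.1531, 0.4249]
eef_rot: [-0.058, 0.998, -0.001, -0.003]
ft_force: [-10.0, -6.9, 13.6]
grip_width: 0.175
grasp_force: 30.7
```

```bash
cat > mag.py <<'E'
from h import *
def lensfit():
    t=T(); C={n:snap(n) for n in('wrist','side','scene')}; out={}
    S=np.array([.5925,.0725])
    for l,z in [('lens',.225),('tilt_grip',None),('swivel_knob',.266),('post',.215)]:
        rs=[]
        for n in C:
            for q in imaging.place_of(l,n)[:1]:
                if q['p']>.5:
                    rr=ray(C[n],q['uv'],t); rs.append(rr); print(n,l,np.round(q['uv']),round(q['p'],2),atz(*rr,z).round(4) if z else '')
        if len(rs)>1: out[l]=tri(rs); print('  tri',l,out[l][0].round(4),np.round(out[l][1],4))
    return C,t,out
E
python3 - <<'E'
from mag import *
chk(); lensfit()
E
```

```text
cmd g [0.5384 0.1561 0.2701] meas g [0.5352 0.1527 0.2699] rot err deg [ 0.3  0.4 -0. ] q [ 0.39  0.61 -1.21  1.64  0.58  1.32  0.77] F [-10.   -6.9  13.6] t 68.25 w 0.175
wrist lens [164. 277.] 0.66 [0.5392 0.0685 0.225 ]
side lens [299. 196.] 0.62 [0.5399 0.0781 0.225 ]
scene lens [290. 242.] 0.7 [0.5399 0.0757 0.225 ]
  tri lens [0.5385 0.073  0.2267] [0.0036 0.0013 0.0035]
wrist tilt_grip [182.  93.] 0.82 
side tilt_grip [259. 220.] 0.76 
scene tilt_grip [288. 242.] 0.66 
  tri tilt_grip [0.4653 0.0915 0.2231] [0.0255 0.0401 0.055 ]
wrist swivel_knob [321. 339.] 0.7 [0.5388 0.1524 0.266 ]
scene swivel_knob [258. 236.] 0.63 [0.5457 0.1615 0.266 ]
  tri swivel_knob [0.5468 0.1551 0.261 ] [0.0046 0.0046]
side post [316. 164.] 0.82 [0.6693 0.2312 0.215 ]
scene post [196. 250.] 0.69 [0.6733 0.2217 0.215 ]
  tri post [0.6667 0.2261 0.2181] [0.0006 0.0006]
```

```bash
python3 - <<'E'
from h import *
from plan import *
import json
s=telemetry.get_obs(); p,r=load(); g=p+r.apply([0,0,.155])
plan([(None,None,.9,5),([*g[:2],.335],None,.9,5),([.60,.075,.345],ori(0,YAW),.9,6)])
E
```

```text
0,0,0,0,0,0,0.9,0,0,0,0,0,0,0.9,0,0,0,0,0,0,0.9,0,0,0,0,0,0,0.9,0,0,0,0,0,0,0.9,0,0,-0.13,0,0,0,0.9,0,0,-0.26,0,0,0,0.9,0,0,-0.39,0,0,0,0.9    #step 13mm 0.0deg
0,0,-0.13,0,0,0,0.9,0,0,-0.26,0,0,0,0.9,-0.09,-0.14,-0.28,0,0,0.03,0.9,-0.17,-0.29,-0.29,0,0,0.05,0.9,-0.26,-0.43,-0.31,0,0,0.08,0.9,-0.35,-0.58,-0.33,0,0,0.11,0.9,-0.43,-0.72,-0.34,0,0,0.13,0.9,-0.52,-0.87,-0.36,0,0,0.16,0.9    #step 18mm 1.3deg
end grasp [0.6002 0.0755 0.3448]
```

Request:
move_arm(increments=[0,0,0,0,0,0,0.9,0,0,0,0,0,0,0.9,0,0,0,0,0,0,0.9,0,0,0,0,0,0,0.9,0,0,0,0,0,0,0.9,0,0,-0.13,0,0,0,0.9,0,0,-0.26,0,0,0,0.9,0,0,-0.39,0,0,0,0.9])

```text
clock: 69.8
ee_pos: [0.5385, 0.1545, 0.4658]
eef_rot: [-0.058, 0.998, 0.002, 0.0]
ft_force: [-0.7, 0.9, -0.2]
grip_width: 0.898
grasp_force: 0.0
```

Request:
move_arm(increments=[0,0,-0.13,0,0,0,0.9,0,0,-0.26,0,0,0,0.9,-0.09,-0.14,-0.28,0,0,0.03,0.9,-0.17,-0.29,-0.29,0,0,0.05,0.9,-0.26,-0.43,-0.31,0,0,0.08,0.9,-0.35,-0.58,-0.33,0,0,0.11,0.9,-0.43,-0.72,-0.34,0,0,0.13,0.9,-0.52,-0.87,-0.36,0,0,0.16,0.9])

```text
clock: 70.6
ee_pos: [0.6012, 0.0721, 0.4995]
eef_rot: [0.006, 1.0, 0.002, -0.0]
ft_force: [0.5, 0.6, 1.0]
grip_width: 0.903
grasp_force: 0.0
```

```bash
python3 - <<'E'
from mag import *
chk(); C,t,o=lensfit()
c=C['wrist']; cv2.imwrite('pics/w11.png',c['pixels'][:,:,::-1])
m=imaging.cut_out('lens','wrist')
for q in m[:2]: print(q['box'],q['p'],q['pixels'].sum())
q=max(m,key=lambda q:q['p'])['pixels'].astype(np.uint8)
co=max(cv2.findContours(q,0,1)[0],key=cv2.contourArea); print('ell',cv2.fitEllipse(cv2.convexHull(co)))
g=imaging.place_of('tilt_grip','wrist')
for b in g[:2]: print(b['uv'],b['p'],atz(*ray(c,b['uv'],t),.211))
im=c['pixels'][:,:,::-1].copy()
cv2.ellipse(im,cv2.fitEllipse(cv2.convexHull(co)),(0,0,255),1)
for y in(.0725+.0006,):
    draw(im,c,[[x,y,.225] for x in np.linspace(.40,.60,30)],t,1,np.zeros(2),(0,255,0))
    draw(im,c,circ(.539,y,.225,.060),t,1,np.zeros(2),(0,255,0))
cv2.imwrite('pics/c11.png',im)
E
```

```text
cmd g [0.6002 0.0755 0.3448] meas g [0.601  0.0727 0.3445] rot err deg [-0.   0.   0.1] q [ 0.47  0.61 -1.19  1.38  0.56  1.51  0.88] F [0.5 0.6 1. ] t 70.6 w 0.903
wrist lens [315. 152.] 0.77 [0.5385 0.0694 0.225 ]
side lens [300. 197.] 0.92 [0.5392 0.074  0.225 ]
scene lens [289. 241.] 0.78 [0.5424 0.0751 0.225 ]
  tri lens [0.54   0.0726 0.2252] [0.0035 0.0013 0.0035]
wrist tilt_grip [313.  19.] 0.98 
side tilt_grip [258. 216.] 0.62 
scene tilt_grip [326. 259.] 0.75 
  tri tilt_grip [0.4414 0.07   0.2106] [0.0027 0.0043 0.0025]
wrist swivel_knob [461. 156.] 0.74 [0.5364 0.1535 0.266 ]
side swivel_knob [281. 169.] 0.75 [0.5307 0.1442 0.266 ]
scene swivel_knob [261. 236.] 0.88 [0.5422 0.1577 0.266 ]
  tri swivel_knob [0.5382 0.1563 0.2629] [0.0021 0.0034 0.0052]
wrist post [500. 316.] 0.71 [0.6718 0.2253 0.215 ]
side post [321. 165.] 0.79 [0.6771 0.2183 0.215 ]
scene post [196. 249.] 0.6 [0.6796 0.2175 0.215 ]
  tri post [0.6745 0.2215 0.2161] [0.0046 0.0042 0.0017]
[224.5, 0.0, 194.8, 245.1] 0.73 27418
[207.9, 0.0, 311.9, 343.0] 0.5 44142
ell ((326.0067138671875, 122.41828918457031), (195.79835510253906, 257.9224853515625), 17.831865310668945)
[313.3, 18.9] 0.98 [0.44427263 0.06922053 0.211     ]
```

View pics/c11.png

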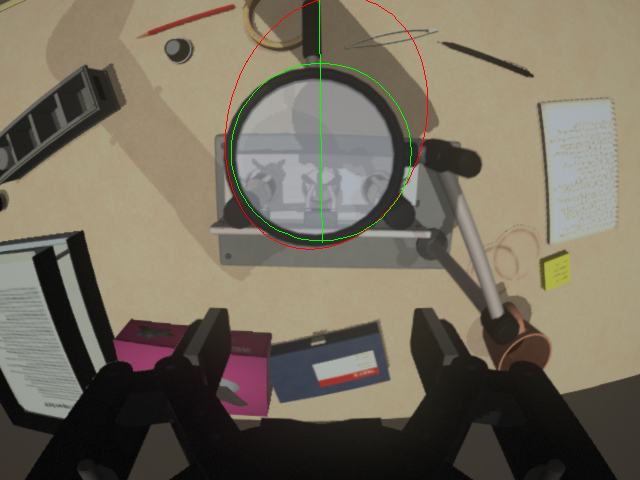

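```bash
python3 - <<'E'
from plan import *
o=ori(0,YAW)
plan([([.52,.075,.32],o,.5,6),([.441,.074,.28],o,.5,6),([.441,.074,.211],o,.5,6),(None,None,.5,3),(None,None,0,6)],dec=2)
def P(f): return [.539-.098*np.cos(f),.074,.225-.098*np.sin(f)]
F=np.linspace(.145,.785,15)[1:]
plan([(P(f),ori(16*(f-.145)/.64,YAW),0,1) for f in F]+[(None,None,0,2)])
E
```

```text
0.13,0,0.04,0,0,0,0.5,0.27,0,0.08,0,0,0,0.5,0.4,0,0.12,0,0,0,0.5,0.53,-0.01,0.17,0,0,0,0.5,0.67,-0.01,0.21,0,0,0,0.5,0.8,-0.01,0.25,0,0,0,0.5,0.93,-0.01,0.32,0,0,0,0.5,0.93,-0.01,0.32,0,0,0,0.5    #step 15mm 0.0deg
0.13,0,0.06,0,0,0,0.5,0.27,-0.01,0.13,0,0,0,0.5,0.4,-0.01,0.2,0,0,0,0.5,0.53,-0.01,0.26,0,0,0,0.5,0.66,-0.02,0.33,0,0,0,0.5,0.66,-0.02,0.44,0,0,0,0.5,0.66,-0.02,0.56,0,0,0,0.5,0.66,-0.02,0.67,0,0,0,0.5    #step 16mm 0.0deg
0,0,0.12,0,0,0,0.5,0,0,0.23,0,0,0,0.5,0,0,0.35,0,0,0,0.5,0,0,0.35,0,0,0,0.5,0,0,0.35,0,0,0,0.5,0,0,0.35,0,0,0,0.5,0,0,0.35,0,0,0,0,0,0,0.35,0,0,0,0    #step 12mm 0.0deg
0,0,0,0,0,0,0,0,0,0,0,0,0,0,0,0,0,0,0,0,0,0,0,0,0,0,0,0,0,0,0,0,0,0,0,0,0,0,0,0,0,0,0,0,0,0,0,0,0,0,0,0,0,0,0,0    #step 0mm 0.0deg
end grasp [0.4411 0.0745 0.2109]
0.01,0,0.04,0,-0.03,0,0,0.04,0,0.09,0,-0.05,0,0,0.06,0,0.13,0,-0.08,0,0,0.07,0,0.18,0,-0.1,0,0,0.09,0,0.22,0,-0.13,0,0,0.1,0,0.27,0,-0.15,0,0,0.11,0,0.31,0,-0.18,0,0,0.12,0,0.36,0,-0.2,0,0    #step 6mm 1.4deg
0.02,0,0.04,0,-0.03,0,0,0.03,0,0.08,0,-0.05,0,0,0.04,0,0.12,0,-0.08,0,0,0.05,0,0.16,0,-0.1,0,0,0.06,0,0.2,0,-0.13,0,0,0.06,0,0.24,0,-0.16,0,0,0.06,0,0.24,0,-0.16,0,0,0.06,0,0.24,0,-0.16,0,0    #step 4mm 1.4deg
end grasp [0.4702 0.0744 0.1564]
```

Request:
move_arm(increments=[0.13,0,0.04,0,0,0,0.5,0.27,0,0.08,0,0,0,0.5,0.4,0,0.12,0,0,0,0.5,0.53,-0.01,0.17,0,0,0,0.5,0.67,-0.01,0.21,0,0,0,0.5,0.8,-0.01,0.25,0,0,0,0.5,0.93,-0.01,0.32,0,0,0,0.5,0.93,-0.01,0.32,0,0,0,0.5])

```text
clock: 72.25
ee_pos: [0.5059, 0.0738, 0.4675]
eef_rot: [0.005, 1.0, 0.001, -0.001]
ft_force: [0.3, -0.4, 0.3]
grip_width: 0.5
grasp_force: 0.0
```

Request:
move_arm(increments=[0.13,0,0.06,0,0,0,0.5,0.27,-0.01,0.13,0,0,0,0.5,0.4,-0.01,0.2,0,0,0,0.5,0.53,-0.01,0.26,0,0,0,0.5,0.66,-0.02,0.33,0,0,0,0.5,0.66,-0.02,0.44,0,0,0,0.5,0.66,-0.02,0.56,0,0,0,0.5,0.66,-0.02,0.67,0,0,0,0.5])

```text
clock: 73.05
ee_pos: [0.442, 0.0724, 0.3999]
eef_rot: [0.005, 1.0, 0.002, 0.0]
ft_force: [-1.2, -0.4, -0.1]
grip_width: 0.498
grasp_force: 0.0
```

Request:
move_arm(increments=[0,0,0.12,0,0,0,0.5,0,0,0.23,0,0,0,0.5,0,0,0.35,0,0,0,0.5,0,0,0.35,0,0,0,0.5,0,0,0.35,0,0,0,0.5,0,0,0.35,0,0,0,0.5,0,0,0.35,0,0,0,0,0,0,0.35,0,0,0,0])

```text
clock: 73.85
ee_pos: [0.4411, 0.0726, 0.3661]
eef_rot: [0.005, 1.0, 0.001, 0.0]
ft_force: [-1.8, -0.7, -0.7]
grip_width: 0.17
grasp_force: 0.7
```

Request:
move_arm(increments=[0,0,0,0,0,0,0,0,0,0,0,0,0,0,0,0,0,0,0,0,0,0,0,0,0,0,0,0,0,0,0,0,0,0,0,0,0,0,0,0,0,0,0,0,0,0,0,0,0,0,0,0,0,0,0,0])

```text
clock: 74.65
ee_pos: [0.4411, 0.0727, 0.3658]
eef_rot: [0.005, 1.0, 0.002, -0.0]
ft_force: [-1.8, -0.9, 0.4]
grip_width: 0.136
grasp_force: 29.3
```

```bash
python3 - <<'E'
from h import *
chk()
E
```

```text
cmd g [0.4702 0.0744 0.1564] meas g [0.441  0.0733 0.2108] rot err deg [ 0.  16.2  0. ] q [ 0.63  0.49 -1.23  2.    0.54  1.04  0.7 ] F [-1.8 -0.9  0.4] t 74.65 w 0.136
```

Request:
move_arm(increments=[0.01,0.01,0.04,0,-0.03,0,0,0.04,0.01,0.09,0,-0.05,0,0,0.06,0.01,0.13,0,-0.08,0,0,0.07,0.01,0.18,0,-0.1,0,0,0.09,0.01,0.22,0,-0.13,0,0,0.1,0.01,0.27,0,-0.15,0,0,0.11,0.01,0.31,0,-0.18,0,0,0.12,0.01,0.36,0,-0.2,0,0])

```text
clock: 75.45
ee_pos: [0.4289, 0.0739, 0.3296]
eef_rot: [0.005, 0.997, 0.001, 0.079]
ft_force: [-2.6, -1.9, 1.9]
grip_width: 0.137
grasp_force: 30.8
```

Request:
move_arm(increments=[0.02,0,0.04,0,-0.03,0,0,0.03,0,0.08,0,-0.05,0,0,0.04,0,0.12,0,-0.08,0,0,0.05,0,0.16,0,-0.1,0,0,0.06,0,0.2,0,-0.13,0,0,0.06,0,0.24,0,-0.16,0,0,0.06,0,0.24,0,-0.16,0,0,0.06,0,0.24,0,-0.16,0,0])

```text
clock: 76.25
ee_pos: [0.4266, 0.074, 0.3049]
eef_rot: [0.005, 0.99, 0.001, 0.14]
ft_force: [-4.3, -3.0, -2.5]
grip_width: 0.136
grasp_force: 31.8
```

```bash
python3 - <<'E'
from mag import *
chk(); C,t,o=lensfit()
L=o['lens'][0]; 
if 'tilt_grip' in o:
    d=o['tilt_grip'][0]-L; print('tilt',np.degrees(np.arctan2(-d[2],np.hypot(*d[:2]))),'dir',np.degrees(np.arctan2(d[1],-d[0])),np.linalg.norm(d))
E
```

```text
cmd g [0.4702 0.0744 0.1564] meas g [0.4696 0.074  0.156 ] rot err deg [0.  0.1 0. ] q [ 0.49  0.43 -1.03  2.24  0.94  0.61  0.33] F [-4.3 -3.  -2.5] t 76.25 w 0.136
side lens [296. 196.] 0.75 [0.5359 0.0828 0.225 ]
scene lens [288. 243.] 0.66 [0.5389 0.0825 0.225 ]
  tri lens [0.537  0.0838 0.2252] [0.0009 0.0009]
wrist tilt_grip [321. 334.] 0.74 
side tilt_grip [273. 230.] 0.92 
  tri tilt_grip [0.4683 0.074  0.1588] [0.0022 0.0022]
side swivel_knob [283. 168.] 0.64 [0.5395 0.1497 0.266 ]
scene swivel_knob [256. 237.] 0.57 [0.5447 0.1671 0.266 ]
  tri swivel_knob [0.5471 0.1632 0.2616] [0.0025 0.0025]
side post [315. 163.] 0.66 [0.6729 0.2387 0.215 ]
scene post [195. 251.] 0.78 [0.6712 0.2251 0.215 ]
  tri post [0.6668 0.2287 0.2189] [0.0012 0.0012]
tilt 43.754520316919326 dir -8.166746187863662 0.09603388512316818
```

```bash
python3 - <<'E'
from plan import *
o=ori(10,YAW)
p,r=load(); g=p+r.apply([0,0,.155])
b=-r.apply([0,0,1])
plan([(None,None,.5,4),(g+b*.06,None,.5,4),([.445,.075,.29],ori(8,YAW),.5,7),([.50,.075,.37],ori(0,YAW),.5,7),(None,None,.5,3)])
E
```

```text
0,0,0,0,0,0,0.5,0,0,0,0,0,0,0.5,0,0,0,0,0,0,0.5,0,0,0,0,0,0,0.5,0,0,-0.15,0,0,0,0.5,0,0,-0.3,0,0,0,0.5,0,0,-0.45,0,0,0,0.5,0,0,-0.6,0,0,0,0.5    #step 15mm 0.0deg
-0.05,0,-0.11,0,0.03,0,0.5,-0.1,0,-0.21,0,0.05,0,0.5,-0.15,0.01,-0.32,0,0.08,0,0.5,-0.2,0.01,-0.43,0,0.1,0,0.5,-0.25,0.01,-0.53,0,0.13,0,0.5,-0.3,0.01,-0.63,0,0.16,0,0.5,-0.35,0.01,-0.74,0,0.18,0,0.5,-0.49,0.02,-0.82,0,0.21,0,0.5    #step 16mm 1.4deg
-0.12,0,-0.1,0,0.02,0,0.5,-0.24,0,-0.21,0,0.05,0,0.5,-0.37,0,-0.31,0,0.07,0,0.5,-0.49,0,-0.41,0,0.1,0,0.5,-0.61,0,-0.51,0,0.12,0,0.5,-0.73,0,-0.62,0,0.15,0,0.5,-0.73,0,-0.62,0,0.15,0,0.5,-0.73,0,-0.62,0,0.15,0,0.5    #step 16mm 1.4deg
0,0,0,0,0,0,0.5,0,0,0,0,0,0,0.5,0,0,0,0,0,0,0.5,0,0,0,0,0,0,0.5,0,0,0,0,0,0,0.5,0,0,0,0,0,0,0.5,0,0,0,0,0,0,0.5,0,0,0,0,0,0,0.5    #step 0mm 0.0deg
end grasp [0.4996 0.0753 0.3704]
```

Request:
move_arm(increments=[0,0,0,0,0,0,0.5,0,0,0,0,0,0,0.5,0,0,0,0,0,0,0.5,0,0,0,0,0,0,0.5,0,0,-0.15,0,0,0,0.5,0,0,-0.3,0,0,0,0.5,0,0,-0.45,0,0,0,0.5,0,0,-0.6,0,0,0,0.5])

```text
clock: 77.8
ee_pos: [0.4102, 0.0744, 0.3635]
eef_rot: [0.005, 0.99, 0.001, 0.141]
ft_force: [-0.0, -0.1, -0.2]
grip_width: 0.503
grasp_force: 0.0
```

Request:
move_arm(increments=[-0.05,0,-0.11,0,0.03,0,0.5,-0.1,0,-0.21,0,0.05,0,0.5,-0.15,0.01,-0.32,0,0.08,0,0.5,-0.2,0.01,-0.43,0,0.1,0,0.5,-0.25,0.01,-0.53,0,0.13,0,0.5,-0.3,0.01,-0.63,0,0.16,0,0.5,-0.35,0.01,-0.74,0,0.18,0,0.5,-0.49,0.02,-0.82,0,0.21,0,0.5])

```text
clock: 78.6
ee_pos: [0.4339, 0.0758, 0.4559]
eef_rot: [0.005, 0.998, 0.001, 0.059]
ft_force: [0.7, -0.1, 0.6]
grip_width: 0.499
grasp_force: 0.0
```

Request:
move_arm(increments=[-0.12,0,-0.1,0,0.02,0,0.5,-0.24,0,-0.21,0,0.05,0,0.5,-0.37,0,-0.31,0,0.07,0,0.5,-0.49,0,-0.41,0,0.1,0,0.5,-0.61,0,-0.51,0,0.12,0,0.5,-0.73,0,-0.62,0,0.15,0,0.5,-0.73,0,-0.62,0,0.15,0,0.5,-0.73,0,-0.62,0,0.15,0,0.5])

```text
clock: 79.4
ee_pos: [0.4995, 0.0749, 0.525]
eef_rot: [0.005, 1.0, 0.002, 0.0]
ft_force: [-0.5, 0.6, -0.5]
grip_width: 0.503
grasp_force: 0.0
```

Request:
move_arm(increments=[0,0,0,0,0,0,0.5,0,0,0,0,0,0,0.5,0,0,0,0,0,0,0.5,0,0,0,0,0,0,0.5,0,0,0,0,0,0,0.5,0,0,0,0,0,0,0.5,0,0,0,0,0,0,0.5,0,0,0,0,0,0,0.5])

```text
clock: 80.2
ee_pos: [0.4997, 0.0746, 0.5254]
eef_rot: [0.005, 1.0, 0.002, -0.0]
ft_force: [0.2, 0.4, -0.5]
grip_width: 0.498
grasp_force: 0.0
```

```bash
cat >> mag.py <<'E'
from scipy.optimize import minimize
def rimfit(cams,t):
    G=[cv2.GaussianBlur(c['pixels'].max(2).astype(np.float32),(0,0),1.0) for c in cams]
    a=np.linspace(0,2*np.pi,180,endpoint=False)
    def ring(c,f,s,r):
        # e1: handle direction, e2: tilt axis
        h=np.array([-np.cos(s),np.sin(s),0]); e2=np.array([np.sin(s),np.cos(s),0]); e1=h*np.cos(f)-np.array([0,0,np.sin(f)])
        return c+r*(np.outer(np.cos(a),e1)+np.outer(np.sin(a),e2))
    def cost(v,dbg=False):
        cst=0
        for c,g in zip(cams,G):
            for r,w in((.057,1),(.050,-.35),(.064,-.35)):
                u=proj(c,ring(v[:3],v[3],v[4],r),t).astype(np.float32)
                x=cv2.remap(g,u[None,:,0],u[None,:,1],cv2.INTER_LINEAR,borderValue=60)[0]
                cst+=w*np.minimum(x,130).mean()
        return cst
    best=None
    for f in(.65,.75,.85):
        for dy in(-.006,0,.006):
            r=minimize(cost,[.539,.073+dy,.225,f,.01],method='Nelder-Mead',options=dict(initial_simplex=np.array([[.539,.073+dy,.225,f,.01]]+[np.array([.539,.073+dy,.225,f,.01])+d for d in np.diag([.004,.005,.003,.08,.06])]),maxiter=800))
            if best is None or r.fun<best.fun: best=r
    return best
E
python3 - <<'E'
from mag import *
chk(); C,t,o=lensfit()
for k in (['wrist'],['wrist','side','scene']):
    b=rimfit([C[n] for n in k],t); print(k,b.x.round(4),'tilt deg',np.degrees(b.x[3]).round(1),b.fun)
for v in C: cv2.imwrite(f'pics/{v}12.png',C[v]['pixels'][:,:,::-1])
g=imaging.place_of('tilt_grip','wrist'); print(g[:1])
if 'tilt_grip' in o:
    d=o['tilt_grip'][0]-o['lens'][0]; print('tilt',np.degrees(np.arctan2(-d[2],np.hypot(*d[:2]))),'dir',np.degrees(np.arctan2(d[1],-d[0])),np.linalg.norm(d))
E
```

```text
cmd g [0.4996 0.0753 0.3704] meas g [0.4997 0.0752 0.3704] rot err deg [-0. -0.  0.] q [ 0.63  0.44 -1.28  1.58  0.42  1.44  0.89] F [ 0.2  0.4 -0.5] t 80.2 w 0.498
wrist lens [320. 273.] 0.58 [0.5334 0.0737 0.225 ]
side lens [299. 198.] 0.65 [0.5357 0.0701 0.225 ]
scene lens [292. 244.] 0.88 [0.5292 0.0794 0.225 ]
  tri lens [0.5356 0.0734 0.222 ] [0.001  0.002  0.0012]
wrist tilt_grip [319. 182.] 0.72 
side tilt_grip [271. 235.] 0.74 
scene tilt_grip [314. 281.] 0.94 
  tri tilt_grip [0.4688 0.0747 0.1524] [0.0033 0.0045 0.0015]
wrist swivel_knob [434. 300.] 0.8 [0.5381 0.1554 0.266 ]
side swivel_knob [282. 168.] 0.97 [0.5368 0.1514 0.266 ]
scene swivel_knob [260. 235.] 0.56 [0.5463 0.1553 0.266 ]
  tri swivel_knob [0.5406 0.157  0.2651] [0.002  0.0021 0.0041]
side post [315. 164.] 0.88 [0.669  0.2329 0.215 ]
scene post [194. 249.] 0.79 [0.683  0.2198 0.215 ]
  tri post [0.6681 0.2286 0.2199] [0.003 0.003]
['wrist'] [0.5394 0.072  0.2154 0.8086 0.0019] tilt deg 46.3 -25.959896087646484
['wrist', 'side', 'scene'] [0.5347 0.073  0.2267 0.8521 0.0116] tilt deg 48.8 -40.7336540222168
[{'uv': [319.0, 181.9], 'p': 0.72}]
tilt 46.15608723999031 dir 1.0784874238116071 0.09644438052984547
```

```bash
cat > fit2.py <<'E'
from mag import *
def fit2(cams,t,z=.225):
    G=[cv2.GaussianBlur(c['pixels'].max(2).astype(np.float32),(0,0),.7) for c in cams]
    a=np.linspace(0,2*np.pi,240,endpoint=False)
    def cost(v):
        x,y,f,s=v; h=np.array([-np.cos(s),np.sin(s),0]); e2=np.array([np.sin(s),np.cos(s),0]); e1=h*np.cos(f)-np.array([0,0,np.sin(f)])
        k=0
        for c,g in zip(cams,G):
            for r,w in((.058,1),(.050,-.4),(.065,-.4)):
                u=proj(c,np.array([x,y,z])+r*(np.outer(np.cos(a),e1)+np.outer(np.sin(a),e2)),t).astype(np.float32)
                k+=w*np.minimum(cv2.remap(g,u[None,:,0],u[None,:,1],1,borderValue=60)[0],130).mean()
        return k
    return min((minimize(cost,[.539,.073,f,.01],method='Nelder-Mead',options=dict(initial_simplex=[np.array([.539,.073,f,.01])+d for d in np.vstack([np.zeros(4),np.diag([.004,.004,.08,.05])])])) for f in(.65,.72,.79,.86)),key=lambda r:r.fun)
E
python3 - <<'E'
from fit2 import *
t=T(); C={n:snap(n) for n in('wrist','side','scene')}
for k in (['wrist'],['side'],['scene'],['side','scene'],['wrist','side','scene']):
    b=fit2([C[n] for n in k],t); print(k,b.x.round(4),np.degrees(b.x[2]).round(1),round(b.fun,1))
# handle: rays of grip point intersect vertical plane of handle (y~.074)
for n in C:
    g=imaging.place_of('tilt_grip',n)
    if g:
        o,d=ray(C[n],g[0]['uv'],t)
        # closest point on sphere circle r=.098 about lens in plane y=.0735
        F=np.linspace(.5,1.1,601); P=np.c_[.539-.098*np.cos(F),np.full(601,.074),.225-.098*np.sin(F)]
        e=np.linalg.norm(np.cross(P-o,d),axis=1); print(n,g[0]['p'],'phi',np.degrees(F[e.argmin()]).round(1),e.min().round(4))
E
```

```text
['wrist'] [ 0.5369  0.0719  0.8507 -0.0137] 48.7 -35.7
['side'] [0.5349 0.0757 0.8408 0.0302] 48.2 -14.1
['scene'] [ 0.5389  0.0692  0.8638 -0.0026] 49.5 -40.6
['side', 'scene'] [ 0.5351  0.0728  0.8388 -0.0107] 48.1 -38.8
['wrist', 'side', 'scene'] [ 0.5355  0.0725  0.8431 -0.0116] 48.3 -72.4
wrist 0.83 phi 45.2 0.0006
side 0.83 phi 43.6 0.002
scene 0.58 phi 43.6 0.0034
```

```bash
python3 - <<'E'
from fit2 import *
import fit2 as F
t=T(); C={n:snap(n) for n in('wrist','side','scene')}
# handle: dark pixels in corridor, tip position along plane y=.074
for n in('side','scene','wrist'):
    c=C[n]; g=c['pixels'].max(2).astype(np.float32)
    best=[]
    for ph in np.radians(np.arange(36,56,.5)):
        L=np.linspace(.072,.111,40); w=[]
        for off,wt in((0,1),(.004,1),(-.004,1),(.011,-1.),(-.011,-1.)):
            P=np.c_[.539-L*np.cos(ph)-off*np.sin(ph),np.full(40,.0742),.225-L*np.sin(ph)+off*np.cos(ph)]
            u=proj(c,P,t).astype(np.float32); w.append(wt*np.minimum(cv2.remap(g,u[None,:,0],u[None,:,1],1)[0],120).mean())
        best.append(sum(w))
    best=np.array(best); i=best.argmin(); print(n,'handle phi',36+.5*i,best[max(0,i-4):i+5].round(0))
# bias check on level-ish views
for n in('side','scene'):
    C[n]=dict(C[n]); im=cv2.imread(f'pics/{n}1.png')[:,:,::-1].copy(); C[n]['pixels']=im
    from scipy.optimize import minimize as M
    g=im.max(2).astype(np.float32); best=[]
    for ph in np.radians(np.arange(-4,24,.5)):
        L=np.linspace(.072,.111,40); w=0; h=np.array([-np.cos(.2),np.sin(.2),0])
        for off,wt in((0,1),(.004,1),(-.004,1),(.011,-1.),(-.011,-1.)):
            P=np.array([.510,.102,.225])+np.outer(L*np.cos(ph)+off*np.sin(ph),h)+np.outer(-L*np.sin(ph)+off*np.cos(ph),[0,0,1])
            u=proj(C[n],P,t).astype(np.float32); w+=wt*np.minimum(cv2.remap(g,u[None,:,0],u[None,:,1],1)[0],120).mean()
        best.append(w)
    print(n,'initial phi',-4+.5*np.argmin(best))
E
```

```text
side handle phi 46.5 [30. 22. 11. -0. -6. -3.  7. 23. 27.]
scene handle phi 46.5 [ -81. -108. -123. -132. -134. -128. -115.  -96.  -65.]
wrist handle phi 44.5 [31. 30. 29. 28. 28. 29. 30. 32. 34.]
side initial phi 12.0
scene initial phi 9.0
```

```bash
python3 - <<'E'
from mag import *
from plan import foot
t=T(); C={n:snap(n,n+'F') for n in('side','scene')}
for l in('bottle1','seen1','loupe','tape_2'):
    for n in C:
        for q in imaging.place_of(l,n)[:3]:
            if q['p']>.4: print(n,l,np.round(q['uv']),round(q['p'],2),atz(*ray(C[n],q['uv']),.012 if l=='bottle1' else .003).round(3))
for n in C:
    g=C[n]['pixels'].max(2)
    for y in(-70,70):
        b=foot(0,12,0,y)[0][:2]; u=proj(C[n],[[*b,z] for z in np.linspace(.124,.156,8)]).round().astype(int); print(n,y,g[u[:,1],u[:,0]])
    u=proj(C[n],[[.5175,-.3945,z] for z in np.linspace(.118,.15,6)]).round().astype(int); print(n,'seen cap',g[u[:,1],u[:,0]])
E
```

```text
side bottle1 [308. 257.] 0.67 [0.587 0.137 0.012]
side bottle1 [337. 284.] 0.66 [ 0.59  -0.001  0.012]
side bottle1 [248. 315.] 0.66 [0.368 0.008 0.012]
scene bottle1 [296. 303.] 0.83 [ 0.59  -0.001  0.012]
scene bottle1 [254. 328.] 0.83 [0.593 0.141 0.012]
scene seen1 [400. 261.] 0.64 [ 0.519 -0.402  0.003]
side loupe [285. 342.] 0.6 [ 0.403 -0.1    0.003]
scene loupe [375. 313.] 0.56 [ 0.419 -0.107  0.003]
side tape_2 [250. 315.] 0.85 [0.375 0.016 0.003]
scene tape_2 [359. 345.] 0.87 [0.376 0.029 0.003]
scene tape_2 [249. 292.] 0.59 [0.732 0.028 0.003]
side -70 [69 69 69 70 70 70 73 72]
side 70 [ 70  71  71  71  69  74 115 136]
side seen cap [73 72 73 75 77 79]
scene -70 [ 53 100 141 142 142 142 144 148]
scene 70 [15 16 15 16 15 15 20 33]
scene seen cap [15 15 16 15 17 30]
```

All in place (bay1's cap is hidden behind the lens in the scene view). Hand in.

```bash
python3 -c "
from station import job; print(job.finish_job())"
```

```text
the job is handed in; nothing more can be done
None
```

The job is handed in: the inspected bottle is in an empty crate cell, the two waiting bottles are clipped upright in bay1 and bay3, and the lens is back, centred on the middle bay to within a couple of millimetres, at about 46° (estimates ranged from 44° to 49°).

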